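# Build up a shock-absorber shaft in the vice

## Robot

A 7-joint arm with a two-finger parallel gripper is mounted at the origin on the work surface. World frame = base frame: x ahead of the robot, y to its left, z up, the work surface at z = 0. Lengths are in m, angles in rad, forces in N, time in s.
With the tool pointing down it reaches from about 0.35 to 0.9 m from the base axis. Payload 8.1 kg.
Tool frame: the origin (TCP) lies at the very end of the fingers, on their centre line; the grasp point (between the pads) lies 19 mm behind it; z points along the fingers, y is the direction in which the jaws open and shut (so a half turn about z gives the same grasp; the last joint's range is limited). The gripper opens to 92 mm and grips with 3 to 60 N. Pads are 19 mm wide; open, the fingers measure 130 mm over their backs; the gripper's body (75 mm by 190 mm) begins 47 mm behind the grasp point.
Start: joints at [1.227, 0.434, 0.025, 1.573, -0.012, 1.134, -0.075], TCP at [0.149, -0.607, 0.227] pointing down, gripper open.
Joint ranges: [-2.62, 2.62], [-0.44, 2.09], [-1.27, 1.32], [0.08, 2.57], [-1.32, 4.46], [0.12, 2], [-2.74, 2.74]. Speed limits (rad/s): [2.22, 2.22, 3.01, 3.01, 3.14, 3.14, 3.14].

## Interface

Orientations are given as a rotation vector (axis times angle).
In Python, from cell import observe, get_image, sign_off gives the robot as it stands.
- The arm moves only by the tool arm_command, never from a script. Its argument "deltas" is a list of rows, each an object with "xyz": the shift along the tool's x, y, z in cm, a list of three; "turn": the turn about the tool's z in degrees; "jaw": the closure in counts, from 0 (fully open) to 255 (shut). A call has 1 to 5 rows; each row is the pose to reach, as a shift and turn from the pose measured when the call began, along the tool's axes at that moment; what a row does not reach only later rows make up. A row lasts 1/12 s, in which the tool goes at most 41.7 mm and 7.16 degrees, less where a joint would pass 70% of its speed; a pose out of reach is approached as far as the arm can. A call with a gripper value outside its range is refused whole. The fingers move at their own pace and stop on an object; "force" is the grip in N (left out, the last holds). Time passes only in rows, so rows that repeat a pose let the fingers close. It gives the time, the measured TCP pose, the force and the opening at its end, in the units of the state.
- observe(): the state, without advancing time (a new reading comes with each control period).
- get_image(name): name is "scene" or "top" or "wrist"; returns a dict with "frame" (384x512x3 uint8, red, green, blue), "depth" (384x512 float32, m along the optical axis (not along the pixel's ray), 0 where there is no reading), "camera_matrix" (3x3 intrinsics, pixels), "distortion" ([k1, k2, p1, p2, k3] as OpenCV has them; the pictures are not rectified), "cam_to_world" (4x4, takes a point from camera to world coordinates). Camera axes: x right, y up, looking along -z (the intrinsics and any distortion apply to the point x, -y, -z); pixel columns grow to the right and rows downward; lengths in m; the calibration is good to about 2 mm. A picture is of the moment at which its call begins.
- sign_off(): hands the job in, once; it reports no verdict.
The state is a dict: "clock": time; "joints": joint angles; "dq": joint speeds; "joint_efforts": joint torques, N m; "position": TCP position; "ee_rot": TCP orientation; "force": force on the tool from outside, world axes, zero at the start; "ft_torque": the same for the moment, N m; "width": opening from 0.0 (shut) to 1.0 (fully open).
Only numpy, scipy, OpenCV 4.12 (cv2) and the standard library are available. Lean on these libraries where they do the work, as an engineer would, in place of code of your own. Each camera call takes 0.05 s, during which the arm holds its last target.

## Task

Rebuild the bike shock's shaft that stands upright in the vice: slide on the aluminium bumper cup (open side up) first, then the new yellow bumper so that it nests in the cup, then the blue seal head, and last set the brass piston over the thin stud so that it sits on the step at the top of the shaft. Lower each part all the way down onto its seat before you let go of it, do not let it drop, and leave the worn black bumper and the red-lidded grease jar where they stand.

Things in the scene. Friction and masses are not known exactly. Their poses are not given: they have to be found in the camera images.
- shaft: fixed steel shaft, upright in the vice. Origin on its axis at its foot, on the flat 30 mm collar where the cup seats (80 mm above the mat); z up. 16 mm diameter up to a flat step at 44 mm; above it a stud, 8 mm diameter to 51 mm, tapering to its tip at 58 mm. Heights of the seated parts' undersides over the origin: cup 0, bumper 3 (on the cup's floor), seal head 23 (on the bumper), piston 44 mm (on the step).
- vice: grey machine vice with aluminium soft jaws, fixed; about 165 mm long (its x axis, screw handle at -x), 72 mm wide at the jaws, 102 mm over the bolting ears; jaw tops 65 mm above the mat. Origin on the mat, straight below the shaft's axis. It stands on the left or the right side of the mat.
- cup: bumper cup: shallow aluminium dish, open at the top, 48 mm outside diameter, 11 mm high, floor 3 mm thick, rim wall 2.5 mm (43 mm inside), hole of 21 mm in the floor. Stands upright on the mat, z axis up; origin at the centre of its underside, on the axis of its bore.
- bumper: new bumper: yellow ribbed hard-urethane ring, 32 mm outside diameter, 20 mm high, bore 21 mm. In the cup its lowest 8 mm stand behind the cup's rim, so hold it higher than that. Stands upright on the mat, z axis up; origin at the centre of its underside, on the axis of its bore.
- seal_head: seal head: blue anodised ring with black seals, 36 mm diameter for its lowest 5 mm, 44 mm above that, 18 mm high, bore 21 mm. Stands upright on the mat, z axis up; origin at the centre of its underside, on the axis of its bore.
- piston: piston: brass-coloured ring with a black band round it and six small dark ports on top, 38 mm outside diameter, 12 mm high, bore 10.4 mm (fits the stud, not the shaft). Stands upright on the mat, z axis up; origin at the centre of its underside, on the axis of its bore.
- worn_bumper: worn bumper: the old one, same shape and size as the new one but grimy black; to be left alone. Stands upright on the mat, z axis up; origin at the centre of its underside, on the axis of its bore.
- grease_jar: white jar with a red lid, 45 mm in diameter, 36 mm high; to be left alone. Origin at the centre of its underside.
- tool_tray: black moulded tray with four green-handled picks, 200 by 115 mm, 24 mm high, fixed, on the side opposite the vice. Origin at the centre of its underside. The green mat under everything is 6 mm thick (top at height 6 mm); cup, bumpers, seal head, piston and jar stand on it between vice and tray in any order, their centres at least 85 mm apart.
Things that resemble listed ones, but are neither listed nor needed, are in the scene too. Several things have the shape of the piston; the one meant has the colours described above. There is more than one size of the seal_head; the job needs the larger.

How it is judged:
By the outcome, as a careful person would: the job done as asked, in the order asked, and still so for the second after the job is handed in, with the robot touching nothing.
It also fails if it takes over 104 s, if anything falls off the work surface, if the arm or the gripper's body presses on something with over 40 N, if the wrist force passes 120 N, or if a joint passes its speed limit or range.

## Working session

There is one attempt and no reset: what is moved stays moved. The work goes in short steps, Python scripts to look and compute and a tool call to move; the robot and the scene stay as the last step left them, time stands still between calls to the robot, and variables do not carry over. Pictures are saved under pics/ and viewed, and the job is handed in when it is done.

Besides the shell and the picture viewer there is one more tool, called after "Emit:" in YAML: its name, and indented under it one key for each argument. arm_command: Moves the arm, as the interface text tells. Its arguments: {"type":"object","properties":{"deltas":{"type":"array","items":{"type":"object","properties":{"xyz":{"type":"array","items":{"type":"number"}},"turn":{"type":"number"},"jaw":{"type":"number"}}}},"force":{"type":"number"}},"required":["deltas"]}

```bash
ls; mkdir -p pics; python3 - <<'E'
from cell import *
import cv2,pickle
print(observe())
for n in ["scene","top","wrist"]:
    d=get_image(n); cv2.imwrite(f"pics/{n}0.png",d["frame"][:,:,::-1]); pickle.dump(d,open(f"{n}0.pkl","wb"))
    print(n,d["camera_matrix"].tolist(),d["distortion"],d["cam_to_world"].round(3).tolist())
E
```

```text
pics
{'clock': 0.0, 'joints': array([ 1.22737326,  0.43519894,  0.02498132,  1.57412574, -0.01160628,
        1.13400896, -0.0751059 ]), 'dq': array([-0.00085851,  0.00105077, -0.00024013,  0.00088919,  0.00179449,
        0.00045858, -0.00060795]), 'joint_efforts': array([ 6.98481890e-04, -6.67847729e+01,  9.85446163e-01, -3.14455354e+01,
       -6.05588034e-02,  4.27313894e-02,  1.53761471e-04]), 'position': array([ 0.14887696, -0.60646242,  0.22594894]), 'ee_rot': array([-3.11731181e+00, -3.77048610e-01,  5.20887570e-04]), 'force': array([ 0.26297035,  0.14025398, -0.5857775 ]), 'ft_torque': array([ 0.00020529, -0.01454407,  0.08757897]), 'width': 0.9976672602141772}
scene [[370.76531513250325, 0.0, 255.30280379563987], [0.0, 370.76531513250325, 186.24528496895346], [0.0, 0.0, 1.0]] [-0.01425338  0.          0.          0.          0.        ] [[0.91, -0.283, 0.303, 0.733], [0.415, 0.616, -0.669, -0.518], [0.003, 0.735, 0.678, 0.63], [0.0, 0.0, 0.0, 1.0]]
top [[377.03067676180683, 0.0, 251.66744816540262], [0.0, 377.03067676180683, 195.89174836401943], [0.0, 0.0, 1.0]] [-0.09958794  0.          0.          0.          0.        ] [[0.016, 0.99, -0.143, 0.376], [-0.999, 0.021, 0.033, 0.005], [0.035, 0.143, 0.989, 0.783], [0.0, 0.0, 0.0, 1.0]]
wrist [[287.80230634499094, 0.0, 252.8686005182202], [0.0, 287.80230634499094, 190.5133799752027], [0.0, 0.0, 1.0]] [-0.06379852  0.          0.          0.          0.        ] [[0.239, 0.929, 0.283, 0.226], [-0.971, 0.229, 0.069, -0.587], [-0.001, -0.291, 0.957, 0.384], [0.0, 0.0, 0.0, 1.0]]
```

View pics/scene0.png

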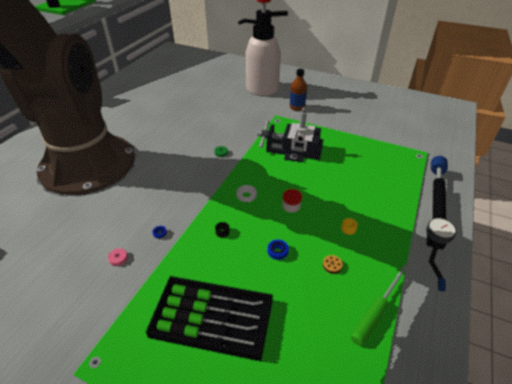

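View pics/top0.png

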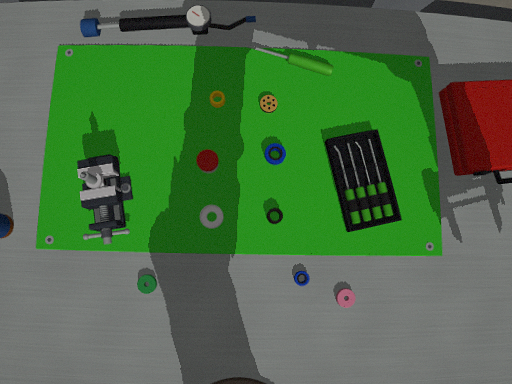

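View pics/wrist0.png

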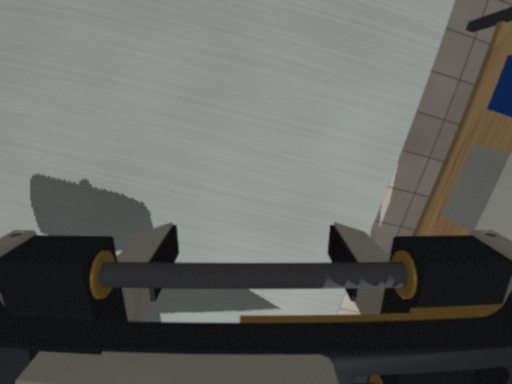

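Scene view: the arm is at the left and the vice at (292,138). Candidates in the top view:
- **Piston:** gold ring (269,103), pink (346,298), green (147,284). Gold fits.
- **Seal head:** blue (275,154) and a smaller blue (301,278). The first is larger.
- **Bumper:** yellow (217,99) is new, black (275,215) is worn.
- **Cup:** (211,216). The jar is at (207,160).

I'll confirm these in enlarged crops.

```bash
cat > h.py <<'E'
import numpy as np,cv2,pickle
def ray(d,uv):
    p=cv2.undistortPoints(np.array(uv,float).reshape(-1,1,2),d["camera_matrix"],d["distortion"]).reshape(-1,2)
    r=np.c_[p[:,0],-p[:,1],-np.ones(len(p))]
    return r@d["cam_to_world"][:3,:3].T
def atz(d,uv,z):
    r=ray(d,uv);o=d["cam_to_world"][:3,3]
    return o+r*((z-o[2])/r[:,2])[:,None]
def cloud(d):
    v,u=np.mgrid[0:384,0:512]
    r=ray(d,np.c_[u.ravel(),v.ravel()])
    return (d["cam_to_world"][:3,3]+r*d["depth"].reshape(-1,1)).reshape(384,512,3)
def proj(d,P):
    T=np.linalg.inv(d["cam_to_world"]);q=np.atleast_2d(P)@T[:3,:3].T+T[:3,3];q=q*[1,-1,-1]
    return cv2.projectPoints(q,np.zeros(3),np.zeros(3),d["camera_matrix"],d["distortion"])[0].reshape(-1,2)
E
python3 - <<'E'
from h import *
for n,(x,y,w,h),s in [("top",(190,80,100,75),8),("top",(190,140,100,90),7),("top",(70,140,75,110),6),("scene",(210,90,160,190),4)]:
    d=pickle.load(open(n+"0.pkl","rb"))
    f=d["frame"][y:y+h,x:x+w,::-1]
    cv2.imwrite(f"pics/crop_{n}_{x}_{y}.png",cv2.resize(f,None,fx=s,fy=s,interpolation=2)[:600])
d=pickle.load(open("top0.pkl","rb"));C=cloud(d)
for nm,uv in dict(mat=(150,100),bump=(217,99),pist=(269,103),seal=(275,154),worn=(275,215),cup=(211,216),jar=(207,160),stud=(92,173)).items():
    u,v=uv;P=C[v-12:v+13,u-12:u+13].reshape(-1,3);P=P[P[:,2]>0.010]
    print(nm,len(P),P.mean(0).round(4),P.max(0).round(4),P.min(0).round(4))
s=pickle.load(open("scene0.pkl","rb"));Cs=cloud(s)
P=C.reshape(-1,3);m=(P[:,2]>.09)&(P[:,1]>.2)&(abs(P[:,0]-.42)<.12)&(P[:,2]<.15);print(P[m].round(4)[:40])
P=Cs.reshape(-1,3);m=(P[:,2]>.09)&(P[:,1]>.2)&(abs(P[:,0]-.42)<.12)&(P[:,2]<.15);print(P[m].round(4)[:70])
E
```

```text
mat 1 [0.3763 0.0051 0.7834] [0.3763 0.0051 0.7834] [0.3763 0.0051 0.7834]
bump 155 [0.6913 0.0569 0.0314] [0.7126 0.072  0.7834] [0.3763 0.0051 0.0101]
pist 247 [ 0.6854 -0.0522  0.0262] [0.7087 0.0051 0.7834] [ 0.3763 -0.0718  0.0101]
seal 292 [ 0.5754 -0.0658  0.0275] [0.5983 0.0051 0.7834] [ 0.3763 -0.0883  0.0101]
worn 137 [ 0.4459 -0.065   0.0459] [0.4647 0.0051 0.7834] [ 0.3763 -0.0824  0.011 ]
cup 127 [0.4449 0.0612 0.0328] [0.4692 0.0843 0.7834] [0.3763 0.0051 0.01  ]
jar 395 [0.5541 0.0717 0.0415] [0.5764 0.0939 0.7834] [0.3763 0.0051 0.0101]
stud 598 [0.5157 0.2836 0.0875] [0.5433 0.3338 0.7834] [0.3763 0.0051 0.0125]
[[0.51   0.2832 0.128 ]
 [0.51   0.2813 0.1282]
 [0.5079 0.2861 0.1293]
 [0.5078 0.2841 0.1299]
 [0.5077 0.2821 0.1302]
 [0.5082 0.2811 0.1282]
 [0.5082 0.2792 0.1284]
 [0.5084 0.2777 0.1276]
 [0.503  0.2814 0.1443]
 [0.5039 0.2813 0.1403]
 [0.5041 0.2798 0.1394]
 [0.5049 0.2797 0.1354]
 [0.5062 0.2806 0.1291]
 [0.5061 0.2784 0.1299]
 [0.5063 0.2771 0.1288]
 [0.5073 0.2772 0.1241]
 [0.501  0.2824 0.1456]
 [0.5016 0.2819 0.1426]
 [0.5017 0.2802 0.1424]
 [0.502
[... 1478 characters left out ...]
88]
 [0.4964 1.2331 0.1491]
 [0.3058 1.2212 0.1242]
 [0.3092 1.226  0.1234]
 [0.3155 1.2183 0.1262]
 [0.3167 1.2321 0.1228]
 [0.3232 1.2233 0.1259]
 [0.3276 1.2238 0.1263]
 [0.3323 1.2227 0.1272]
 [0.3357 1.2269 0.1265]
 [0.3417 1.2201 0.129 ]
 [0.3437 1.2307 0.1265]
 [0.3491 1.2266 0.1282]
 [0.3534 1.2271 0.1286]
 [0.3584 1.2242 0.13  ]
 [0.363  1.2232 0.1309]
 [0.367  1.225  0.1309]
 [0.3709 1.227  0.1309]
 [0.3778 1.2146 0.135 ]
 [0.3798 1.2265 0.1321]
 [0.3842 1.2259 0.1328]
 [0.3889 1.2239 0.1339]
 [0.392  1.2305 0.1326]
 [0.3974 1.2249 0.1347]
 [0.4009 1.2289 0.1342]
 [0.4063 1.223  0.1364]
 [0.4103 1.2248 0.1364]
 [0.4151 1.2218 0.1378]
 [0.4185 1.2265 0.137 ]
 [0.4233 1.2237 0.1383]]
```

View pics/crop_top_190_80.png

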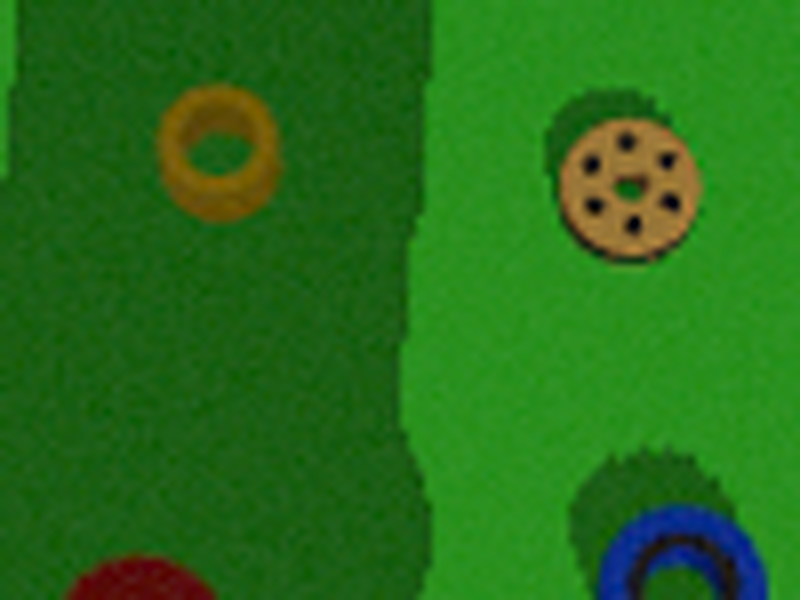

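View pics/crop_top_190_140.png

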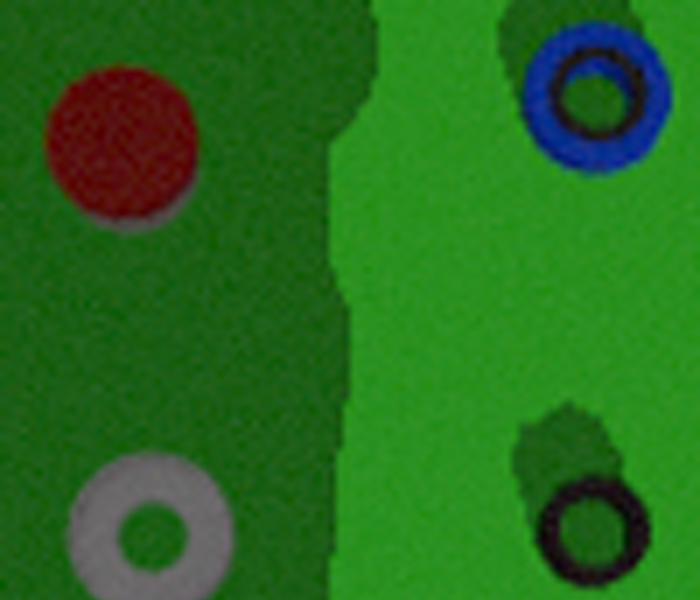

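View pics/crop_top_70_140.png

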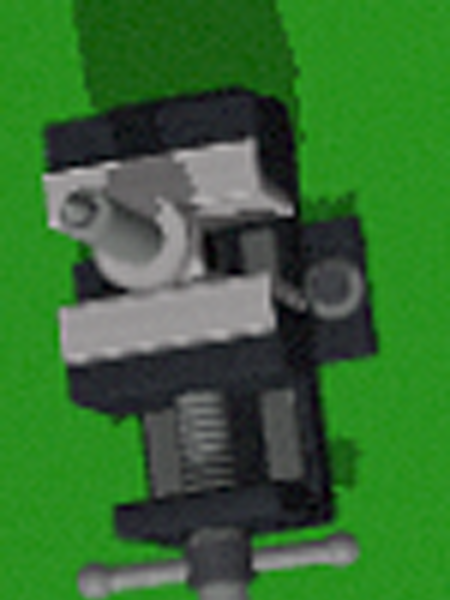

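View pics/crop_scene_210_90.png

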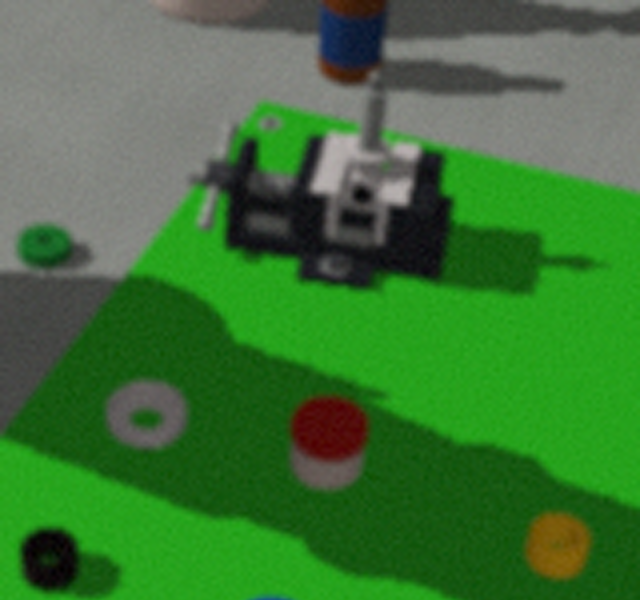

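The crop confirms the gold piston at (269,103), with six dark ports and a black band. The large blue seal head with black seals is at (275,154), and the yellow bumper is at (217,99). The cup ring is at (211,216). The shaft leans to the upper left in the picture from parallax, with its tip at about (83,175). Next I'll fit silhouettes in both cameras.

```bash
cat > fit.py <<'E'
from h import *
from scipy.optimize import minimize
t=np.linspace(0,2*np.pi,60)
def circ(x,y,z,r): return np.c_[x+r*np.cos(t),y+r*np.sin(t),np.full(60,z)]
def sil(d,x,y,cyl,S=8,roi=None):
    u0,v0,w,h=roi;M=np.zeros((h*S,w*S),np.uint8)
    for z0,z1,r in cyl:
        p=np.vstack([proj(d,circ(x,y,z0,r)),proj(d,circ(x,y,z1,r))])
        p=((p-[u0,v0]+.5)*S-.5)
        cv2.fillConvexPoly(M,np.round(cv2.convexHull(p.astype(np.float32))*16).astype(np.int32),1,shift=4)
    return cv2.resize(M.astype(np.float32),(w,h),interpolation=cv2.INTER_AREA)
def fit(d,img_mask,x,y,cyl):
    c=proj(d,[[x,y,cyl[0][0]]])[0].astype(int);roi=(c[0]-30,c[1]-30,60,60)
    m=img_mask[roi[1]:roi[1]+60,roi[0]:roi[0]+60].astype(np.float32)
    f=lambda p:((sil(d,p[0],p[1],cyl,roi=roi)-m)**2).sum()
    r=minimize(f,[x,y],method='Nelder-Mead',options=dict(initial_simplex=[[x,y],[x+.006,y],[x,y+.006]],xatol=1e-4))
    return r.x,r.fun/m.sum()
def green(f):
    h=cv2.cvtColor(f,cv2.COLOR_RGB2HSV);return (h[...,0]>50)&(h[...,0]<70)&(h[...,1]>120)
m0=.006
parts=dict(cup=(.4449,.0620,[(m0,m0+.011,.024)]),bumper=(.6913,.0569,[(m0,m0+.020,.016)]),
 seal=(.5754,-.0658,[(m0,m0+.005,.018),(m0+.005,m0+.018,.022)]),piston=(.6854,-.0522,[(m0,m0+.012,.019)]),worn=(.446,-.066,[(m0,m0+.02,.016)]),jar=(.5541,.0717,[(m0,m0+.036,.0225)]))
def allfit(d):
    g=~green(d["frame"])
    lab=cv2.connectedComponents(g.astype(np.uint8))[1]
    for k,(x,y,c) in parts.items():
        # fill holes of the component
        u,v=proj(d,[[x,y,c[-1][1]]])[0].round().astype(int)
        w=lab[v-15:v+16,u-15:u+16];ids,n=np.unique(w[w>0],return_counts=True)
        mm=(lab==ids[n.argmax()]).astype(np.uint8)
        co=cv2.findContours(mm,cv2.RETR_EXTERNAL,cv2.CHAIN_APPROX_NONE)[0];cv2.drawContours(mm,co,-1,1,-1)
        p,e=fit(d,mm,x,y,c);print(k,p.round(4),round(e,3),mm.sum())
E
python3 - <<'E'
from fit import *
for n in("top","scene"):
    d=pickle.load(open(n+"0.pkl","rb"));print(n);allfit(d)
for n,(x,y,w,h),s in [("top",(72,160,40,32),20),("scene",(280,95,40,55),11)]:
    d=pickle.load(open(n+"0.pkl","rb"))
    cv2.imwrite(f"pics/sh_{n}.png",cv2.resize(d["frame"][y:y+h,x:x+w,::-1],None,fx=s,fy=s,interpolation=2))
E
```

```text
top
cup [0.4444 0.0617] 0.022 463
bumper [0.697  0.0574] 0.043 235
seal [ 0.578 -0.067] 0.019 386
piston [ 0.691  -0.0531] 0.039 260
worn [ 0.4483 -0.0677] 0.121 183
jar [0.5576 0.0724] 0.042 443
scene
cup [0.4467 0.062 ] 0.023 294
bumper [0.6986 0.0568] 0.113 262
seal [ 0.5798 -0.0673] 0.04 400
piston [ 0.6922 -0.0512] 0.062 325
worn [ 0.4481 -0.0649] 0.644 129
jar [0.5581 0.0738] 0.045 421
```

View pics/sh_top.png

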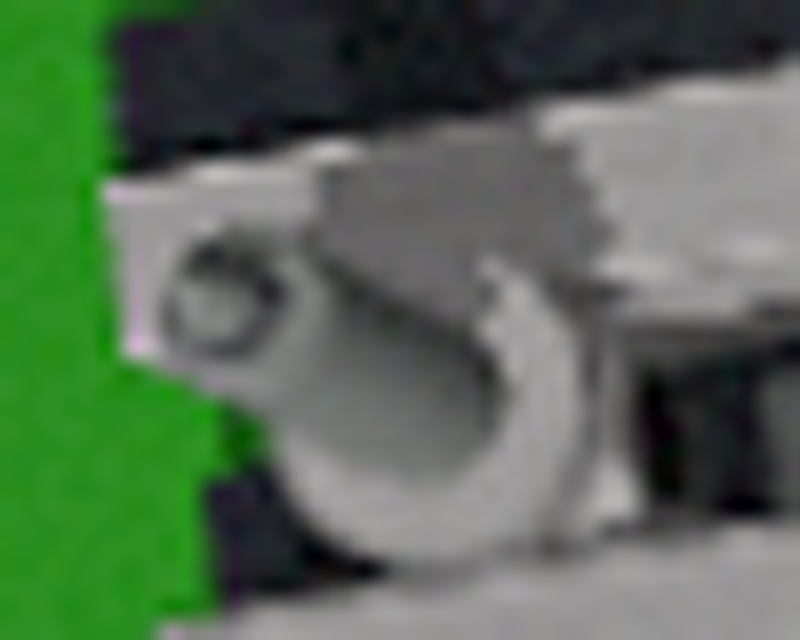

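View pics/sh_scene.png

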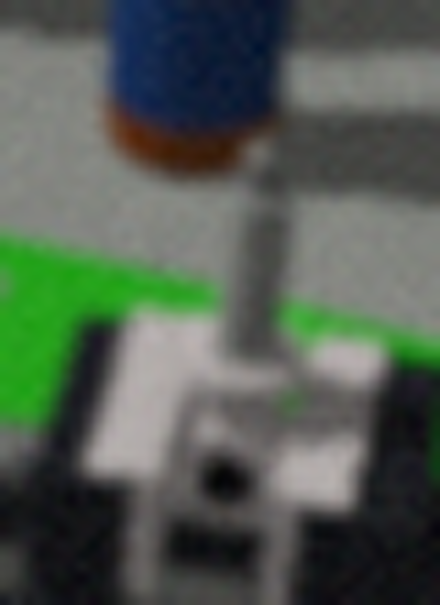

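```bash
cat > ov.py <<'E'
from fit import *
import sys
def ov(n,x,y,roi,s,out):
    d=pickle.load(open(n+"0.pkl","rb"));u,v,w,h=roi
    im=cv2.resize(d["frame"][v:v+h,u:u+w,::-1],None,fx=s,fy=s,interpolation=2)
    for z,r,c in[(.086,.015,(0,0,255)),(.086,.008,(0,255,255)),(.130,.008,(255,0,0)),(.130,.004,(255,0,255)),(.137,.004,(0,255,0)),(.144,.0015,(255,255,0))]:
        p=(proj(d,circ(x,y,z,r))-[u,v]+.5)*s
        cv2.polylines(im,[p.astype(np.int32)],True,c,1)
    cv2.imwrite(out,im)
d=pickle.load(open("top0.pkl","rb"))
print(atz(d,[[92.85,180]],.086),atz(d,[[82.4,174.6]],.1405))
x,y=map(float,sys.argv[1:3])
ov("top",x,y,(72,160,40,32),16,f"pics/ov_t{sys.argv[3]}.png");ov("scene",x,y,(280,95,40,55),10,f"pics/ov_s{sys.argv[3]}.png")
a=cv2.imread(f"pics/ov_t{sys.argv[3]}.png");b=cv2.imread(f"pics/ov_s{sys.argv[3]}.png")
c=np.zeros((550,1040,3),np.uint8);c[:512,:640]=a;c[:550,640:]=b;cv2.imwrite(f"pics/ov{sys.argv[3]}.png",cv2.resize(c,(800,423)))
E
python3 ov.py 0.499 0.279 1
```

```text
[[0.50154037 0.28239712 0.086     ]] [[0.50099042 0.28021985 0.1405    ]]
```

View pics/ov1.png

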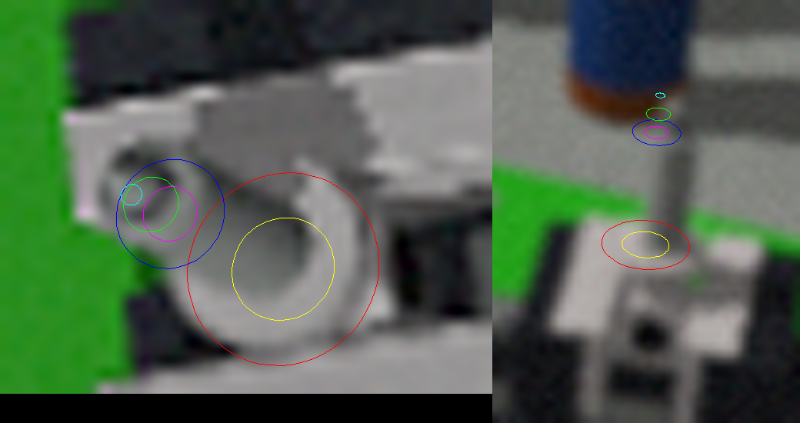

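```bash
python3 ov.py 0.502 0.2815 2;python3 ov.py 0.5045 0.281 3
```

```text
[[0.50154037 0.28239712 0.086     ]] [[0.50099042 0.28021985 0.1405    ]]
[[0.50154037 0.28239712 0.086     ]] [[0.50099042 0.28021985 0.1405    ]]
```

View pics/ov2.png

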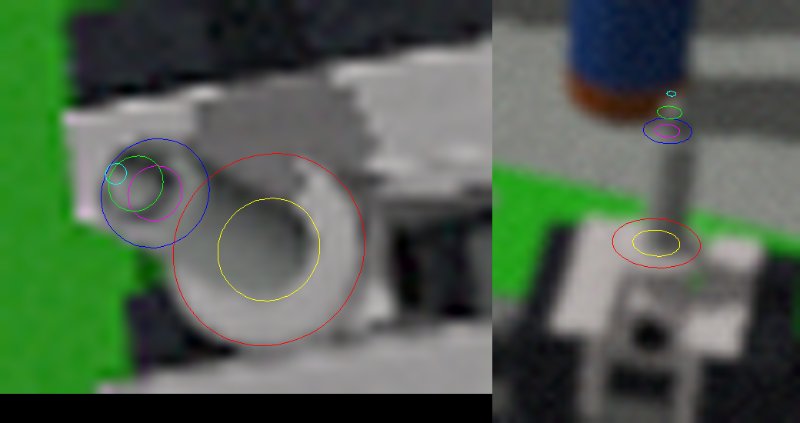

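View pics/ov3.png

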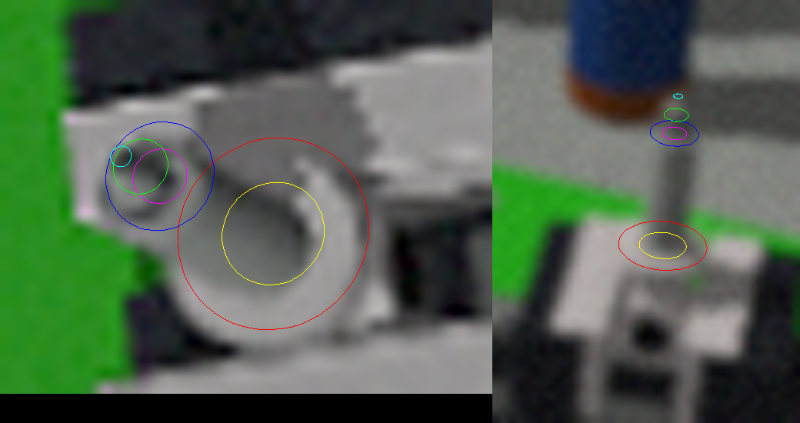

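```bash
cat > go.py <<'E'
import sys,numpy as np
from cell import observe
from scipy.spatial.transform import Rotation as R
s=observe();M=R.from_rotvec(s["ee_rot"]).as_matrix();a=list(map(float,sys.argv[1:]))
d=M.T@(np.array(a[:3])-s["position"])*100
yaw=np.degrees(np.arctan2(M[1,0],M[0,0]));tgt=a[3] if len(a)>3 else 0
print("delta cm",d.round(2),"turn",round(yaw-tgt,1),"| pos",s["position"].round(4),"yaw",round(yaw,1),"tilt",np.degrees(np.arccos(-M[2,2])).round(2),"F",s["force"].round(1),"w",round(s["width"]*92,1),"t",round(s["clock"],2),"q",s["joints"].round(2))
E
python3 go.py .5 -.3 .22;python3 go.py .4455 .0618 .12
```

```text
delta cm [ 41.4  -21.41   0.64] turn 13.8 | pos [ 0.1489 -0.6066  0.2262] yaw 13.8 tilt 0.06 F [-0.9 -0.1  0.8] w 91.9 t 0.15 q [ 1.23  0.44  0.02  1.57 -0.01  1.13 -0.08]
delta cm [ 44.74 -57.83  10.68] turn 13.8 | pos [ 0.1489 -0.6066  0.2262] yaw 13.8 tilt 0.06 F [-0.9 -0.1  0.8] w 91.9 t 0.15 q [ 1.23  0.44  0.02  1.57 -0.01  1.13 -0.08]
```

Emit:
arm_command:
  deltas:
    - {"xyz":[41.4,-21.4,0.6],"turn":13.8,"jaw":80}
    - {"xyz":[41.4,-21.4,0.6],"turn":13.8,"jaw":80}
    - {"xyz":[41.4,-21.4,0.6],"turn":13.8,"jaw":80}
    - {"xyz":[41.4,-21.4,0.6],"turn":13.8,"jaw":80}
    - {"xyz":[41.4,-21.4,0.6],"turn":13.8,"jaw":80}
  force: 15

```text
clock: 0.57
position: [0.3069, -0.4682, 0.2237]
ee_rot: [-3.14, 0.001, 0.001]
force: [0.7, -0.8, -0.4]
width: 0.708
```

```bash
python3 go.py .4455 .0618 .12
```

```text
delta cm [ 13.84 -53.    10.43] turn -0.0 | pos [ 0.3069 -0.4682  0.2237] yaw -0.0 tilt 0.08 F [ 0.7 -0.8 -0.4] w 65.1 t 0.57 q [ 0.89  0.33  0.01  1.74 -0.    1.07 -0.67]
```

Emit:
arm_command:
  deltas:
    - {"xyz":[13.8,-53,6]}
    - {"xyz":[13.8,-53,6]}
    - {"xyz":[13.8,-53,6]}
    - {"xyz":[13.8,-53,6]}
    - {"xyz":[13.8,-53,6]}

```text
schema error: expected keys xyz, turn, jaw
```

Emit:
arm_command:
  deltas:
    - {"xyz":[8.8,-33,8]}
    - {"xyz":[8.8,-33,8]}
    - {"xyz":[8.8,-33,8]}
    - {"xyz":[8.8,-33,8]}
    - {"xyz":[8.8,-33,8]}

```text
schema error: expected keys xyz, turn, jaw
```

```bash
python3 go.py .4455 .0618 .12
```

```text
delta cm [ 13.84 -53.    10.43] turn -0.0 | pos [ 0.3069 -0.4682  0.2237] yaw -0.0 tilt 0.08 F [ 0.7 -0.8 -0.4] w 65.1 t 0.57 q [ 0.89  0.33  0.01  1.74 -0.    1.07 -0.67]
```

Emit:
arm_command:
  deltas:
    - {"xyz":[13.8,-53,6],"turn":0,"jaw":80}
    - {"xyz":[13.8,-53,6],"turn":0,"jaw":80}
    - {"xyz":[13.8,-53,6],"turn":0,"jaw":80}
    - {"xyz":[13.8,-53,6],"turn":0,"jaw":80}
    - {"xyz":[13.8,-53,6],"turn":0,"jaw":80}

```text
clock: 0.98
position: [0.3582, -0.2675, 0.2012]
ee_rot: [-3.14, 0.001, 0.001]
force: [1.7, 0.2, 0.2]
width: 0.686
```

```bash
python3 go.py .4455 .0618 .12
```

```text
delta cm [  8.71 -32.92   8.15] turn -0.0 | pos [ 0.3582 -0.2675  0.2012] yaw -0.0 tilt 0.08 F [1.7 0.2 0.2] w 63.1 t 0.98 q [ 0.61  0.18 -0.11  2.01  0.02  0.95 -1.07]
```

Emit:
arm_command:
  deltas:
    - {"xyz":[8.7,-32.9,8.1],"turn":0,"jaw":80}
    - {"xyz":[8.7,-32.9,8.1],"turn":0,"jaw":80}
    - {"xyz":[8.7,-32.9,8.1],"turn":0,"jaw":80}
    - {"xyz":[8.7,-32.9,8.1],"turn":0,"jaw":80}
    - {"xyz":[8.7,-32.9,8.1],"turn":0,"jaw":80}

```text
clock: 1.4
position: [0.4099, -0.0716, 0.1533]
ee_rot: [-3.141, 0.001, 0.0]
force: [0.5, -0.8, 0.4]
width: 0.684
```

```bash
python3 go.py .4455 .0618 .12
```

```text
delta cm [  3.55 -13.34   3.34] turn -0.1 | pos [ 0.4099 -0.0716  0.1533] yaw -0.1 tilt 0.06 F [ 0.5 -0.8  0.4] w 63.0 t 1.4 q [ 0.27  0.2  -0.26  2.13  0.07  0.81 -1.61]
```

Emit:
arm_command:
  deltas:
    - {"xyz":[3.6,-13.3,3.3],"turn":0,"jaw":80}
    - {"xyz":[3.6,-13.3,3.3],"turn":0,"jaw":80}
    - {"xyz":[3.6,-13.3,3.3],"turn":0,"jaw":80}
    - {"xyz":[3.6,-13.3,3.3],"turn":0,"jaw":80}
    - {"xyz":[3.6,-13.3,3.3],"turn":0,"jaw":80}

```text
clock: 1.82
position: [0.4463, 0.0666, 0.1197]
ee_rot: [-3.138, -0.009, 0.001]
force: [0.3, -0.2, 0.1]
width: 0.686
```

```bash
python3 go.py .4455 .0618 .009; python3 - <<'E'
from h import *
from cell import *
d=get_image("wrist");pickle.dump(d,open("wrist1.pkl","wb"));cv2.imwrite("pics/wrist1.png",d["frame"][:,:,::-1])
print(d["cam_to_world"].round(3))
E
```

```text
delta cm [-0.08  0.51 11.07] turn 0.3 | pos [0.4463 0.0666 0.1197] yaw 0.3 tilt 0.19 F [ 0.3 -0.2  0.1] w 63.1 t 1.82 q [ 0.    0.31 -0.32  2.09  0.14  0.76 -1.97]
[[ 0.006  0.956  0.292  0.526]
 [-1.     0.007 -0.001  0.068]
 [-0.003 -0.292  0.957  0.278]
 [ 0.     0.     0.     1.   ]]
```

View pics/wrist1.png

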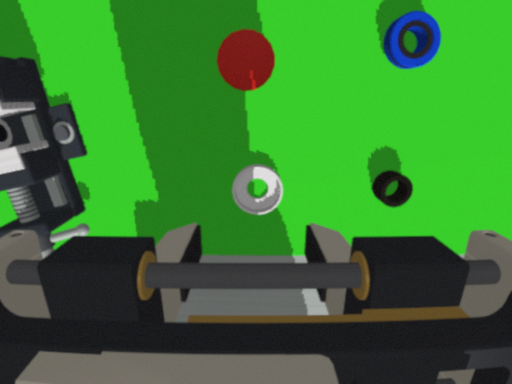

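```bash
python3 - <<'E'
from fit import *
d=pickle.load(open("wrist1.pkl","rb"))
parts.pop("bumper");parts.pop("piston")
g=d["frame"].copy()
allfit(d)
T=d["cam_to_world"];print(T[:3,3])
E
```

```text
cup [0.4456 0.0642] 0.015 2079
seal [ 0.5792 -0.0647] 0.008 2703
worn [ 0.448  -0.0652] 0.198 978
jar [0.5581 0.0748] 0.011 2924
[0.52551264 0.06787683 0.2778862 ]
```

Emit:
arm_command:
  deltas:
    - {"xyz":[-0.1,0.4,3],"turn":0.3,"jaw":80}
    - {"xyz":[-0.1,0.4,6],"turn":0.3,"jaw":80}
    - {"xyz":[-0.1,0.4,8],"turn":0.3,"jaw":80}
    - {"xyz":[-0.1,0.4,9.2],"turn":0.3,"jaw":80}
    - {"xyz":[-0.1,0.4,9.2],"turn":0.3,"jaw":80}

```text
clock: 2.28
position: [0.4429, 0.0578, 0.0259]
ee_rot: [-3.141, 0.005, 0.008]
force: [-1.0, -0.4, -0.3]
width: 0.686
```

```bash
python3 go.py .4455 .0628 .009
```

```text
delta cm [ 0.27 -0.5   1.69] turn -0.2 | pos [0.4429 0.0578 0.0259] yaw -0.2 tilt 0.31 F [-1.  -0.4 -0.3] w 63.1 t 2.28 q [-0.04  0.47 -0.26  2.18  0.23  0.52 -2.06]
```

Emit:
arm_command:
  deltas:
    - {"xyz":[0.2,-0.5,0.6],"turn":-0.2,"jaw":80}
    - {"xyz":[0.3,-0.5,1.2],"turn":-0.2,"jaw":80}
    - {"xyz":[0.3,-0.5,1.6],"turn":-0.2,"jaw":80}
    - {"xyz":[0.3,-0.5,1.6],"turn":-0.2,"jaw":80}
    - {"xyz":[0.3,-0.5,1.6],"turn":-0.2,"jaw":80}

```text
clock: 2.7
position: [0.4459, 0.0627, 0.0101]
ee_rot: [-3.142, -0.0, 0.008]
force: [-0.0, -0.7, 0.1]
width: 0.684
```

```bash
python3 go.py .4455 .0628 .009
```

```text
delta cm [-0.04 -0.01  0.11] turn 0.0 | pos [0.4459 0.0627 0.0101] yaw 0.0 tilt 0.29 F [-0.  -0.7  0.1] w 62.9 t 2.7 q [-0.07  0.5  -0.25  2.18  0.25  0.49 -2.08]
```

Emit:
arm_command:
  deltas:
    - {"xyz":[0,0,0.1],"turn":0,"jaw":255}
    - {"xyz":[0,0,0.1],"turn":0,"jaw":255}
    - {"xyz":[0,0,0.1],"turn":0,"jaw":255}
    - {"xyz":[0,0,0.1],"turn":0,"jaw":255}
    - {"xyz":[0,0,0.1],"turn":0,"jaw":255}
  force: 20

```text
clock: 3.12
position: [0.4461, 0.0627, 0.0093]
ee_rot: [-3.142, -0.0, 0.007]
force: [0.2, 0.6, 3.6]
width: 0.51
```

```bash
python3 go.py .4455 .0628 .16
```

```text
delta cm [-1.300e-01 -1.000e-02 -1.507e+01] turn 0.0 | pos [0.4461 0.0627 0.0093] yaw 0.0 tilt 0.27 F [0.2 0.6 3.6] w 47.0 t 3.12 q [-0.07  0.5  -0.25  2.18  0.25  0.49 -2.08]
```

Emit:
arm_command:
  deltas:
    - {"xyz":[0,0,-2],"turn":0,"jaw":255}
    - {"xyz":[0,0,-5],"turn":0,"jaw":255}
    - {"xyz":[0,0,-9],"turn":0,"jaw":255}
    - {"xyz":[0,0,-13],"turn":0,"jaw":255}
    - {"xyz":[0,0,-17],"turn":0,"jaw":255}

```text
clock: 3.53
position: [0.4461, 0.0627, 0.1811]
ee_rot: [-3.141, -0.001, 0.009]
force: [0.9, 0.4, -0.5]
width: 0.511
```

```bash
python3 go.py .503 .2815 .17;python3 - <<'E'
from h import *
from cell import *
for n in("top","wrist"):
    d=get_image(n);pickle.dump(d,open(n+"2.pkl","wb"));cv2.imwrite(f"pics/{n}2.png",d["frame"][:,:,::-1])
E
```

```text
delta cm [  5.71 -21.87   1.09] turn 0.0 | pos [0.4461 0.0627 0.1811] yaw 0.0 tilt 0.32 F [ 0.9  0.4 -0.5] w 47.0 t 3.53 q [ 0.04  0.23 -0.35  2.01  0.1   0.92 -1.93]
```

View pics/wrist2.png

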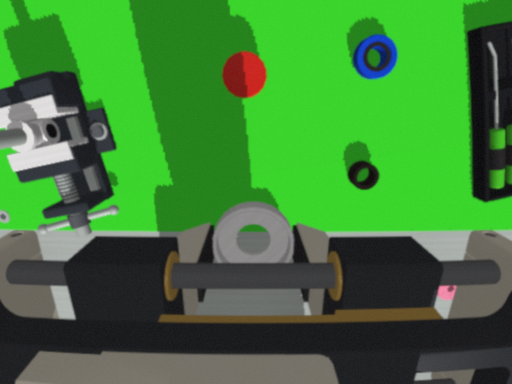

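View pics/top2.png

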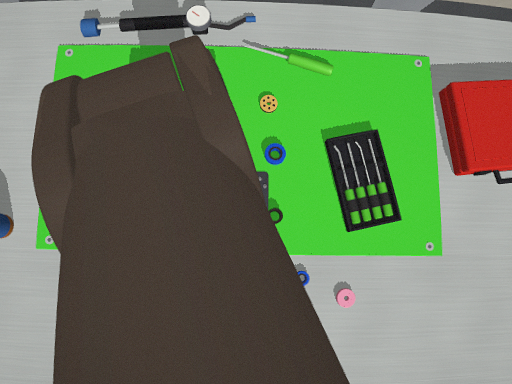

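```bash
cat > held.py <<'E'
from fit import *
import sys
# usage: held.py pkl z_under x y out  kind
n,zu,x,y,out,kind=sys.argv[1],*map(float,sys.argv[2:5]),*sys.argv[5:7]
C=dict(cup=[(.011,.024),(.011,.0215),(.003,.0105),(0,.0105)],bumper=[(.02,.016),(.02,.0105),(0,.0105)],seal=[(.018,.022),(.018,.0105),(0,.0105)],piston=[(.012,.019),(.012,.0052),(0,.0052)],shaft=[(.0,.015),(.0,.008),(.044,.008),(.044,.004),(.051,.004),(.058,.0015)])[kind]
d=pickle.load(open(n+".pkl","rb"))
c=proj(d,[[x,y,zu+C[0][0]]])[0];u,v=(c-[50,40]).astype(int);u=max(u,0);v=max(v,0);s=7
im=cv2.resize(d["frame"][v:v+80,u:u+100,::-1],None,fx=s,fy=s,interpolation=2);w=im.copy()
for h,r in C: cv2.polylines(im,[((proj(d,circ(x,y,zu+h,r))-[u,v]+.5)*s).astype(np.int32)],True,(0,0,255),1)
print("origin",u,v,"scale",s);cv2.imwrite(out,im)
E
python3 held.py wrist2 .178 .4461 .0627 pics/held2.png cup; python3 held.py wrist2 .086 .503 .2815 pics/held2s.png shaft
```

```text
origin 207 205 scale 7
origin 0 96 scale 7
```

View pics/held2.png

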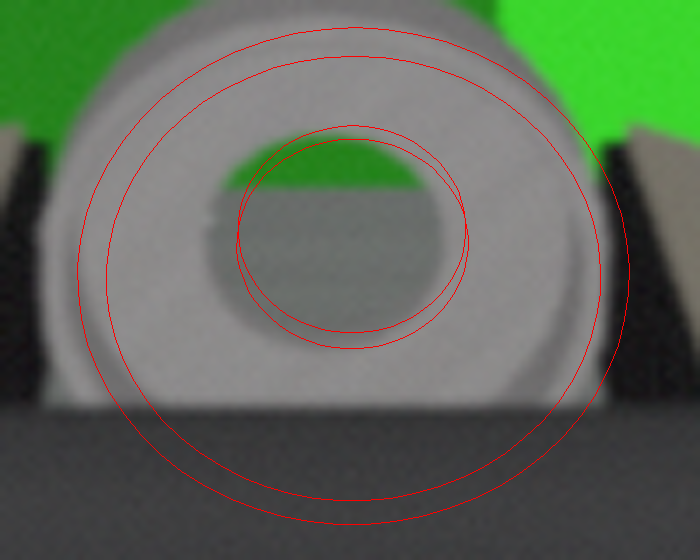

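View pics/held2s.png

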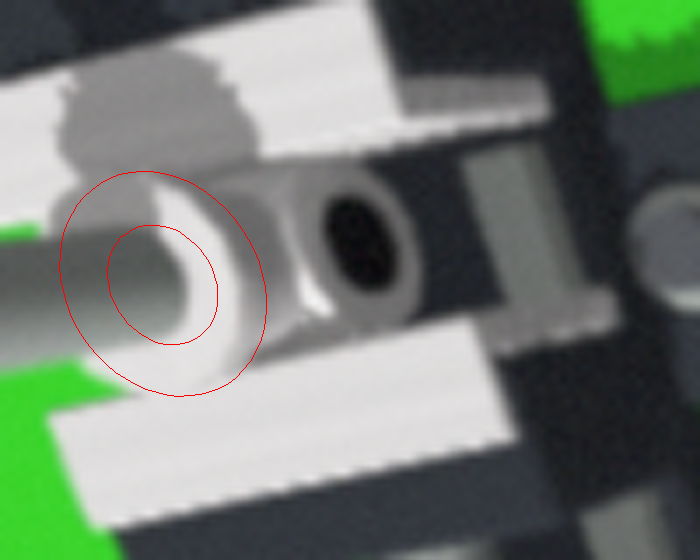

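Emit:
arm_command:
  deltas:
    - {"xyz":[5.7,-21.9,-1],"turn":0,"jaw":255}
    - {"xyz":[5.7,-21.9,-1],"turn":0,"jaw":255}
    - {"xyz":[5.7,-21.9,-1],"turn":0,"jaw":255}
    - {"xyz":[5.7,-21.9,-1],"turn":0,"jaw":255}
    - {"xyz":[5.7,-21.9,-1],"turn":0,"jaw":255}

```text
clock: 4.05
position: [0.5018, 0.2647, 0.1939]
ee_rot: [-3.14, 0.001, -0.008]
force: [0.6, 0.7, 0.6]
width: 0.512
```

```bash
python3 go.py .503 .2815 .19
```

```text
delta cm [ 0.12 -1.68  0.4 ] turn -0.0 | pos [0.5018 0.2647 0.1939] yaw -0.0 tilt 0.29 F [0.6 0.7 0.6] w 47.1 t 4.05 q [-0.29  0.4  -0.39  1.74  0.18  1.03 -2.32]
```

Emit:
arm_command:
  deltas:
    - {"xyz":[0.1,-1.2,0],"turn":0,"jaw":255}
    - {"xyz":[0.1,-1.7,0],"turn":0,"jaw":255}
    - {"xyz":[0.1,-1.7,0],"turn":0,"jaw":255}
    - {"xyz":[0.1,-1.7,0],"turn":0,"jaw":255}
    - {"xyz":[0.1,-1.7,0],"turn":0,"jaw":255}

```text
clock: 4.47
position: [0.5028, 0.2795, 0.1936]
ee_rot: [3.141, -0.004, 0.007]
force: [-0.3, -0.3, 0.5]
width: 0.507
```

```bash
python3 go.py .503 .2815 .17;python3 - <<'E'
from h import *
from cell import *
for n in("scene","wrist"):
    d=get_image(n);pickle.dump(d,open(n+"3.pkl","wb"));cv2.imwrite(f"pics/{n}3.png",d["frame"][:,:,::-1])
E
python3 held.py wrist3 .086 .503 .2815 pics/held3s.png shaft
python3 held.py wrist3 .188 .503 .2815 pics/held3c.png cup
python3 held.py scene3 .188 .503 .2815 pics/held3sc.png cup
```

```text
delta cm [ 0.01 -0.2   2.36] turn -0.1 | pos [0.5028 0.2795 0.1936] yaw -0.1 tilt 0.25 F [-0.3 -0.3  0.5] w 46.6 t 4.47 q [-0.32  0.42 -0.39  1.72  0.18  1.04 -2.34]
origin 202 149 scale 7
origin 201 203 scale 7
origin 255 46 scale 7
```

View pics/held3s.png

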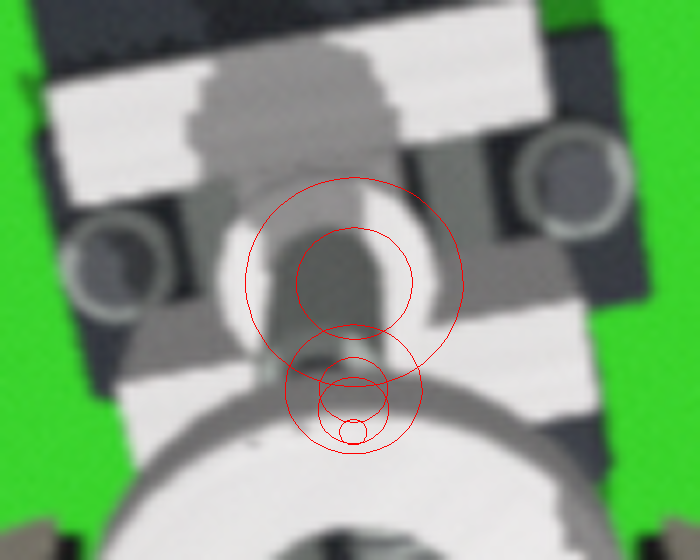

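View pics/held3sc.png

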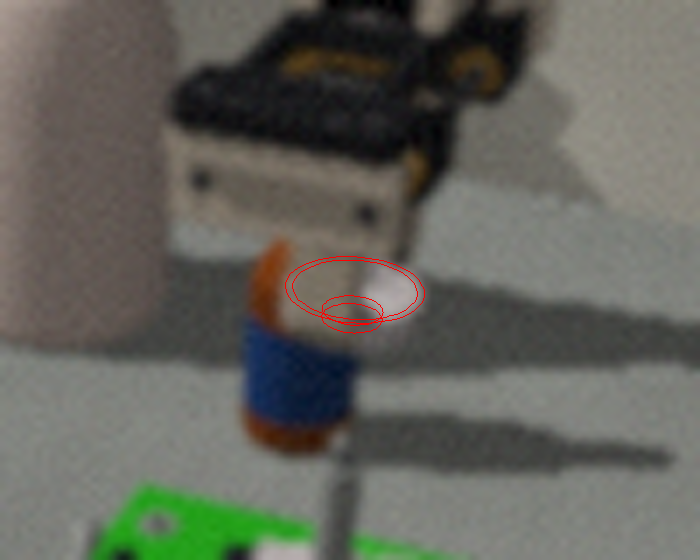

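View pics/wrist3.png

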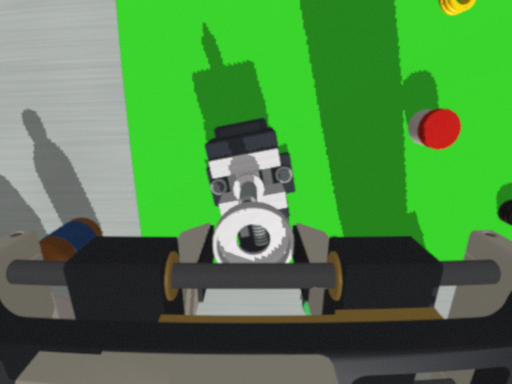

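Emit:
arm_command:
  deltas:
    - {"xyz":[0,-0.3,1.5],"turn":0,"jaw":255}
    - {"xyz":[0,-0.3,3],"turn":0,"jaw":255}
    - {"xyz":[0,-0.3,3.7],"turn":0,"jaw":255}
    - {"xyz":[0,-0.3,3.7],"turn":0,"jaw":255}
    - {"xyz":[0,-0.3,3.7],"turn":0,"jaw":255}

```text
clock: 4.98
position: [0.5032, 0.2822, 0.1571]
ee_rot: [3.141, -0.005, 0.007]
force: [-0.4, 0.3, -0.0]
width: 0.511
```

```bash
cat > look.py <<'E'
from h import *
from cell import *
import sys
n,out,u,v,w,h,s=sys.argv[1],sys.argv[2],*map(int,sys.argv[3:8])
d=get_image(n);pickle.dump(d,open(out+".pkl","wb"))
cv2.imwrite(f"pics/{out}.png",cv2.resize(d["frame"][v:v+h,u:u+w,::-1],None,fx=s,fy=s,interpolation=2))
E
python3 go.py .503 .2825 .153; python3 look.py wrist wrist4 200 160 110 110 5
```

```text
delta cm [-0.03 -0.03  0.41] turn -0.2 | pos [0.5032 0.2822 0.1571] yaw -0.2 tilt 0.26 F [-0.4  0.3 -0. ] w 47.0 t 4.98 q [-0.33  0.45 -0.38  1.76  0.2   0.96 -2.37]
```

View pics/wrist4.png

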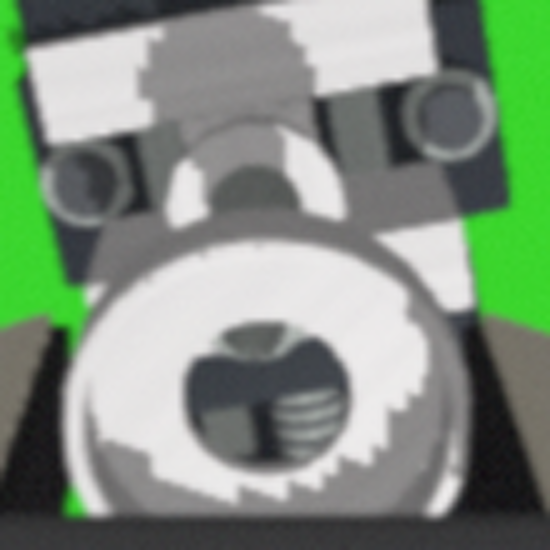

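```bash
cat > ovl.py <<'E'
from fit import *
import sys
# ovl.py pkl out u v w h s  kind,x,y,z ...
SH=dict(cup=[(.011,.024),(.011,.0215),(.003,.0105),(0,.0105)],bumper=[(.02,.016),(.02,.0105),(0,.0105)],seal=[(.018,.022),(.018,.0105),(0,.0105)],piston=[(.012,.019),(.012,.0052),(0,.0052)],shaft=[(.0,.015),(.0,.008),(.044,.008),(.044,.004),(.051,.004),(.058,.0015)])
n,out=sys.argv[1:3];u,v,w,h,s=map(int,sys.argv[3:8]);d=pickle.load(open(n+".pkl","rb"))
im=cv2.resize(d["frame"][v:v+h,u:u+w,::-1],None,fx=s,fy=s,interpolation=2)
for i,a in enumerate(sys.argv[8:]):
    k,x,y,z=a.split(",");x,y,z=float(x),float(y),float(z)
    for hh,r in SH[k]: cv2.polylines(im,[((proj(d,circ(x,y,z+hh,r))-[u,v]+.5)*s).astype(np.int32)],True,[(0,0,255),(255,0,0)][i],1)
cv2.imwrite(out,im)
E
python3 ovl.py wrist4 pics/ov4.png 200 160 110 110 5 cup,.5032,.2842,.154 shaft,.503,.2852,.086
```

```text
(no output)
```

View pics/ov4.png

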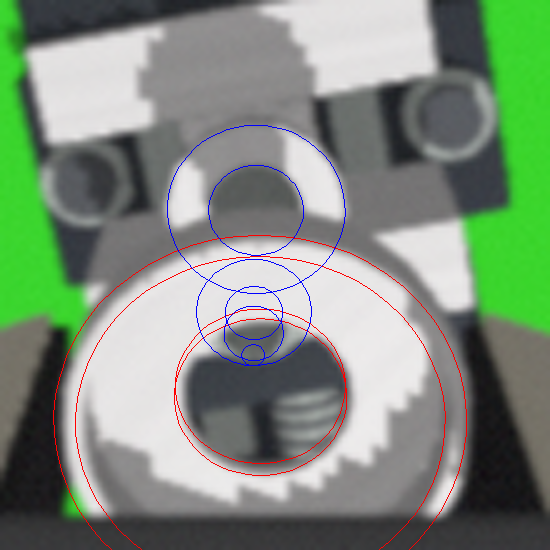

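Emit:
arm_command:
  deltas:
    - {"xyz":[0.03,-0.11,0],"turn":-0.2,"jaw":255}
    - {"xyz":[0.03,-0.11,0.8],"turn":-0.2,"jaw":255}
    - {"xyz":[0.03,-0.11,1.6],"turn":-0.2,"jaw":255}
    - {"xyz":[0.03,-0.11,2.4],"turn":-0.2,"jaw":255}
    - {"xyz":[0.03,-0.11,2.4],"turn":-0.2,"jaw":255}

```text
clock: 5.45
position: [0.5029, 0.2829, 0.1314]
ee_rot: [3.14, 0.0, 0.004]
force: [-0.4, -0.9, -0.2]
width: 0.508
```

```bash
python3 go.py .5035 .2833 .089; python3 look.py wrist wrist5 200 160 110 110 5
```

```text
delta cm [ 0.04 -0.05  4.24] turn 0.0 | pos [0.5029 0.2829 0.1314] yaw 0.0 tilt 0.18 F [-0.4 -0.9 -0.2] w 46.8 t 5.45 q [-0.34  0.48 -0.37  1.78  0.22  0.91 -2.38]
```

View pics/wrist5.png

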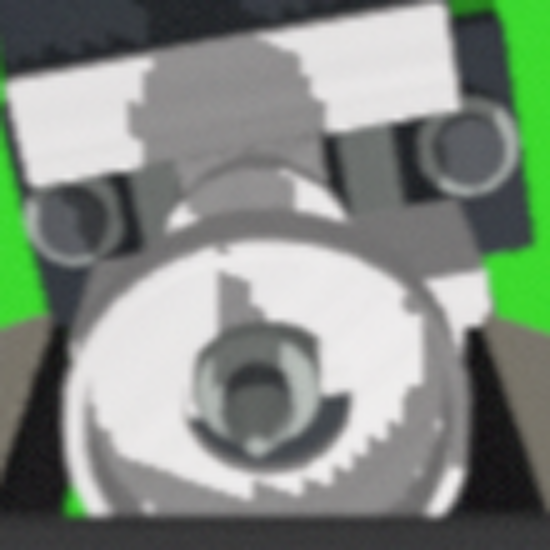

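Emit:
arm_command:
  deltas:
    - {"xyz":[0.0,-0.11,0.2],"turn":0,"jaw":255}
    - {"xyz":[0.0,-0.11,1],"turn":0,"jaw":255}
    - {"xyz":[0.0,-0.11,1.8],"turn":0,"jaw":255}
    - {"xyz":[0.0,-0.11,2.6],"turn":0,"jaw":255}
    - {"xyz":[0.0,-0.11,3.2],"turn":0,"jaw":255}

```text
clock: 5.92
position: [0.5029, 0.2839, 0.0989]
ee_rot: [3.14, 0.001, 0.004]
force: [0.0, -0.5, -0.9]
width: 0.511
```

```bash
python3 go.py .5031 .284 .089; python3 look.py wrist wrist6 200 160 110 110 5
```

```text
delta cm [ 0.02 -0.01  0.99] turn 0.0 | pos [0.5029 0.2839 0.0989] yaw 0.0 tilt 0.16 F [ 0.  -0.5 -0.9] w 47.0 t 5.92 q [-0.35  0.52 -0.36  1.81  0.24  0.85 -2.4 ]
```

View pics/wrist6.png

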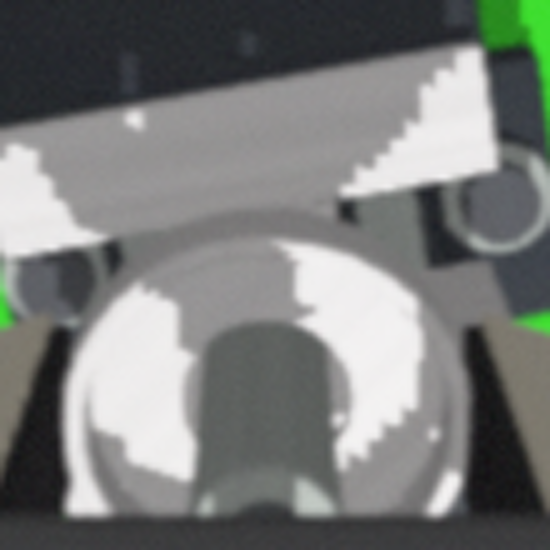

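Emit:
arm_command:
  deltas:
    - {"xyz":[0.0,-0.01,0.4],"turn":0,"jaw":255}
    - {"xyz":[0.0,-0.01,0.75],"turn":0,"jaw":255}
    - {"xyz":[0.0,-0.01,0.9],"turn":0,"jaw":255}
    - {"xyz":[0.0,-0.01,1.0],"turn":0,"jaw":255}
    - {"xyz":[0.0,-0.01,1.0],"turn":0,"jaw":255}

```text
clock: 6.38
position: [0.5024, 0.2835, 0.0892]
ee_rot: [3.139, 0.0, 0.003]
force: [-4.5, -3.5, 14.2]
width: 0.512
```

```bash
python3 go.py .503 .284 .088
```

```text
delta cm [ 0.06 -0.05  0.12] turn 0.0 | pos [0.5024 0.2835 0.0892] yaw 0.0 tilt 0.18 F [-4.5 -3.5 14.2] w 47.1 t 6.38 q [-0.35  0.54 -0.36  1.82  0.25  0.83 -2.41]
```

Emit:
arm_command:
  deltas:
    - {"xyz":[0.0,0,0],"turn":0,"jaw":255}
    - {"xyz":[0.0,0,0],"turn":0,"jaw":80}
    - {"xyz":[0.0,0,0],"turn":0,"jaw":80}
    - {"xyz":[0.0,0,0],"turn":0,"jaw":80}
    - {"xyz":[0.0,0,0],"turn":0,"jaw":80}

```text
clock: 6.8
position: [0.5025, 0.2835, 0.089]
ee_rot: [3.139, 0.0, 0.003]
force: [0.2, -0.0, 0.4]
width: 0.681
```

Emit:
arm_command:
  deltas:
    - {"xyz":[0.0,0,-1],"turn":0,"jaw":80}
    - {"xyz":[0.0,0,-3],"turn":0,"jaw":80}
    - {"xyz":[0.0,0,-6],"turn":0,"jaw":80}
    - {"xyz":[0.0,0,-9],"turn":0,"jaw":80}
    - {"xyz":[0.0,0,-10],"turn":0,"jaw":80}

```text
clock: 7.22
position: [0.5037, 0.2852, 0.1939]
ee_rot: [-3.141, -0.001, -0.01]
force: [1.2, 0.9, 0.7]
width: 0.686
```

```bash
python3 go.py .6975 .0575 .12;python3 look.py wrist wrist7 180 130 150 120 5
```

```text
delta cm [19.32 22.79  7.5 ] turn 0.0 | pos [0.5037 0.2852 0.1939] yaw 0.0 tilt 0.36 F [1.2 0.9 0.7] w 63.1 t 7.22 q [-0.33  0.42 -0.39  1.71  0.18  1.04 -2.35]
```

View pics/wrist7.png

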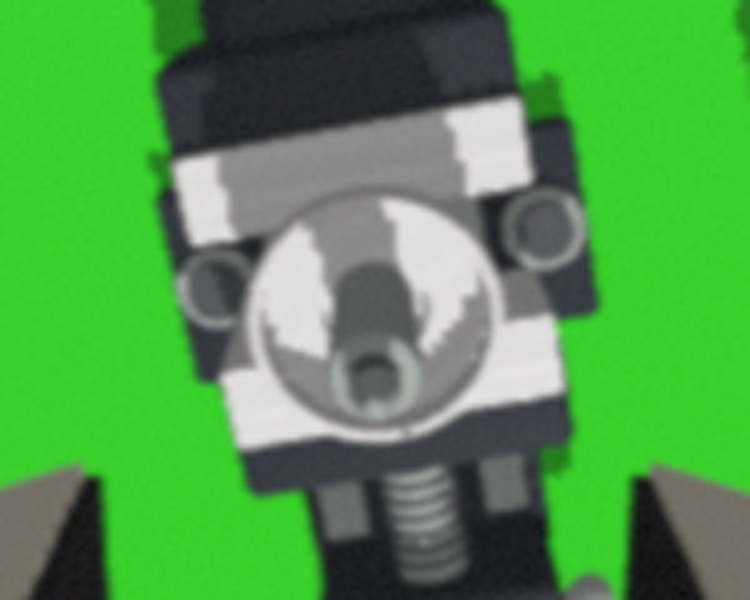

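Emit:
arm_command:
  deltas:
    - {"xyz":[19.4,22.7,6],"turn":0,"jaw":100}
    - {"xyz":[19.4,22.7,6],"turn":0,"jaw":100}
    - {"xyz":[19.4,22.7,6],"turn":0,"jaw":100}
    - {"xyz":[19.4,22.7,6],"turn":0,"jaw":100}
    - {"xyz":[19.4,22.7,6],"turn":0,"jaw":100}

```text
clock: 7.68
position: [0.6378, 0.1274, 0.1517]
ee_rot: [-3.141, -0.001, -0.011]
force: [-0.4, 2.0, 0.2]
width: 0.611
```

```bash
python3 go.py .6978 .058 .11
```

```text
delta cm [5.97 6.94 4.2 ] turn 0.0 | pos [0.6378 0.1274 0.1517] yaw 0.0 tilt 0.41 F [-0.4  2.   0.2] w 56.2 t 7.68 q [-0.06  0.56 -0.33  1.58  0.2   1.03 -2.02]
```

Emit:
arm_command:
  deltas:
    - {"xyz":[3,3.5,2],"turn":0,"jaw":100}
    - {"xyz":[6,6.9,4.2],"turn":0,"jaw":100}
    - {"xyz":[6,6.9,4.2],"turn":0,"jaw":100}
    - {"xyz":[6,6.9,4.2],"turn":0,"jaw":100}
    - {"xyz":[6,6.9,4.2],"turn":0,"jaw":100}

```text
clock: 8.1
position: [0.6976, 0.0573, 0.1085]
ee_rot: [-3.141, 0.002, -0.007]
force: [0.0, 0.9, -0.6]
width: 0.609
```

```bash
python3 go.py .6978 .058 .016;python3 look.py wrist wrist8 130 80 200 160 4; python3 - <<'E'
from fit import *
d=pickle.load(open("wrist8.pkl","rb"));parts={k:parts[k] for k in("bumper","piston","jar")}
import fit;fit.parts=parts;allfit(d)
E
```

```text
delta cm [-0.03 -0.06  9.25] turn -0.1 | pos [0.6976 0.0573 0.1085] yaw -0.1 tilt 0.27 F [ 0.   0.9 -0.6] w 56.1 t 8.1 q [ 0.03  0.68 -0.3   1.48  0.22  1.01 -1.9 ]
bumper [0.6981 0.0602] 0.047 1238
piston [ 0.692 -0.051] 0.025 1481
jar [0.5715 0.0703] 0.351 72238
```

View pics/wrist8.png

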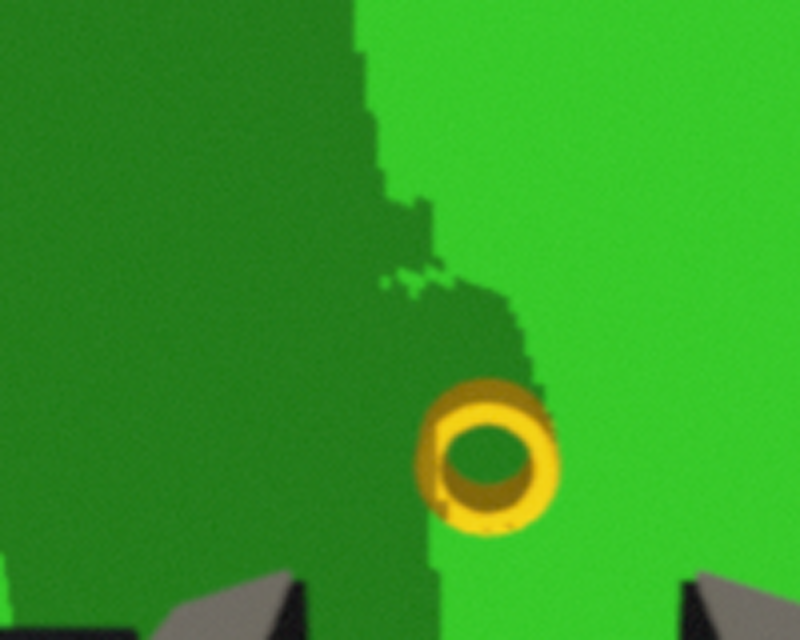

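The wrist view shows the yellow bumper at about (252,196) full frame, squarely between the jaws. Descending.

Emit:
arm_command:
  deltas:
    - {"xyz":[0.0,-0.1,3],"turn":0,"jaw":100}
    - {"xyz":[0.0,-0.1,6],"turn":0,"jaw":100}
    - {"xyz":[0.0,-0.1,8],"turn":0,"jaw":100}
    - {"xyz":[0.0,-0.1,9.2],"turn":0,"jaw":100}
    - {"xyz":[0.0,-0.1,9.2],"turn":0,"jaw":100}

```text
clock: 8.57
position: [0.6958, 0.0622, 0.0155]
ee_rot: [-3.139, -0.005, -0.003]
force: [-0.5, 0.1, 0.3]
width: 0.609
```

```bash
python3 go.py .698 .058 .016
```

```text
delta cm [ 0.22  0.42 -0.05] turn 0.2 | pos [0.6958 0.0622 0.0155] yaw 0.2 tilt 0.17 F [-0.5  0.1  0.3] w 56.0 t 8.57 q [ 0.01  0.78 -0.28  1.55  0.26  0.85 -1.94]
```

Emit:
arm_command:
  deltas:
    - {"xyz":[0.2,0.4,0],"turn":0.2,"jaw":100}
    - {"xyz":[0.2,0.4,0],"turn":0.2,"jaw":100}
    - {"xyz":[0.2,0.4,0],"turn":0.2,"jaw":100}
    - {"xyz":[0.2,0.4,0],"turn":0.2,"jaw":100}

```text
clock: 8.9
position: [0.6987, 0.0584, 0.0171]
ee_rot: [-3.139, 0.001, -0.006]
force: [0.2, 0.7, 0.0]
width: 0.61
```

```bash
python3 go.py .698 .058 .016
```

```text
delta cm [-0.07  0.04  0.11] turn -0.0 | pos [0.6987 0.0584 0.0171] yaw -0.0 tilt 0.28 F [0.2 0.7 0. ] w 56.1 t 8.9 q [ 0.01  0.78 -0.28  1.54  0.26  0.86 -1.93]
```

Emit:
arm_command:
  deltas:
    - {"xyz":[-0.07,0,0.1],"turn":0,"jaw":100}
    - {"xyz":[-0.07,0,0.1],"turn":0,"jaw":255}
    - {"xyz":[-0.07,0,0.1],"turn":0,"jaw":255}
    - {"xyz":[-0.07,0,0.1],"turn":0,"jaw":255}
    - {"xyz":[-0.07,0,0.1],"turn":0,"jaw":255}
  force: 20

```text
clock: 9.32
position: [0.698, 0.0584, 0.0161]
ee_rot: [-3.139, 0.001, -0.006]
force: [0.1, -0.9, 0.0]
width: 0.367
```

Emit:
arm_command:
  deltas:
    - {"xyz":[0,0,0],"turn":0,"jaw":255}
    - {"xyz":[0,0,0],"turn":0,"jaw":255}
    - {"xyz":[0,0,0],"turn":0,"jaw":255}

```text
clock: 9.57
position: [0.698, 0.0584, 0.0161]
ee_rot: [-3.139, 0.001, -0.006]
force: [0.1, 0.5, 1.3]
width: 0.338
```

```bash
python3 go.py .503 .284 .19
```

```text
delta cm [-19.44 -22.6  -17.41] turn -0.0 | pos [0.698  0.0584 0.0161] yaw -0.0 tilt 0.28 F [0.1 0.5 1.3] w 31.1 t 9.57 q [ 0.01  0.78 -0.28  1.54  0.26  0.85 -1.93]
```

Emit:
arm_command:
  deltas:
    - {"xyz":[0,0,-2],"turn":0,"jaw":255}
    - {"xyz":[0,0,-5],"turn":0,"jaw":255}
    - {"xyz":[0,0,-9],"turn":0,"jaw":255}
    - {"xyz":[0,0,-13],"turn":0,"jaw":255}
    - {"xyz":[-3,-4,-17],"turn":0,"jaw":255}

```text
clock: 9.98
position: [0.6821, 0.077, 0.1757]
ee_rot: [3.14, -0.015, 0.016]
force: [2.2, -1.0, 0.2]
width: 0.341
```

```bash
python3 go.py .503 .284 .19
```

```text
delta cm [-18.09 -20.53  -1.63] turn -0.5 | pos [0.6821 0.077  0.1757] yaw -0.5 tilt 0.58 F [ 2.2 -1.   0.2] w 31.4 t 9.98 q [ 0.    0.59 -0.32  1.46  0.2   1.11 -1.93]
```

Emit:
arm_command:
  deltas:
    - {"xyz":[-18.1,-20.5,-1.6],"turn":-0.5,"jaw":255}
    - {"xyz":[-18.1,-20.5,-1.6],"turn":-0.5,"jaw":255}
    - {"xyz":[-18.1,-20.5,-1.6],"turn":-0.5,"jaw":255}
    - {"xyz":[-18.1,-20.5,-1.6],"turn":-0.5,"jaw":255}
    - {"xyz":[-18.1,-20.5,-1.6],"turn":-0.5,"jaw":255}

```text
clock: 10.4
position: [0.5393, 0.2415, 0.1862]
ee_rot: [3.14, -0.001, 0.016]
force: [0.3, 1.3, 0.0]
width: 0.341
```

```bash
python3 go.py .503 .284 .19
```

```text
delta cm [-3.63 -4.25 -0.42] turn -0.0 | pos [0.5393 0.2415 0.1862] yaw -0.0 tilt 0.6 F [0.3 1.3 0. ] w 31.4 t 10.4 q [-0.25  0.44 -0.37  1.7   0.19  1.03 -2.26]
```

Emit:
arm_command:
  deltas:
    - {"xyz":[-2.5,-3,-0.2],"turn":0,"jaw":255}
    - {"xyz":[-3.6,-4.2,0],"turn":0,"jaw":255}
    - {"xyz":[-3.6,-4.2,0],"turn":0,"jaw":255}
    - {"xyz":[-3.6,-4.2,1],"turn":0,"jaw":255}
    - {"xyz":[-3.6,-4.2,1],"turn":0,"jaw":255}

```text
clock: 10.82
position: [0.5036, 0.2819, 0.174]
ee_rot: [3.139, -0.003, 0.015]
force: [0.0, -0.1, -1.7]
width: 0.336
```

```bash
python3 go.py .503 .284 .165;python3 look.py wrist wrist9 200 150 110 110 5; python3 ovl.py wrist9 pics/ov9.png 200 150 110 110 5 bumper,.503,.2855,.1665 shaft,.503,.286,.086
```

```text
delta cm [-0.06 -0.21  0.9 ] turn -0.1 | pos [0.5036 0.2819 0.174 ] yaw -0.1 tilt 0.56 F [ 0.  -0.1 -1.7] w 30.9 t 10.82 q [-0.33  0.44 -0.38  1.74  0.2   1.   -2.36]
```

View pics/ov9.png

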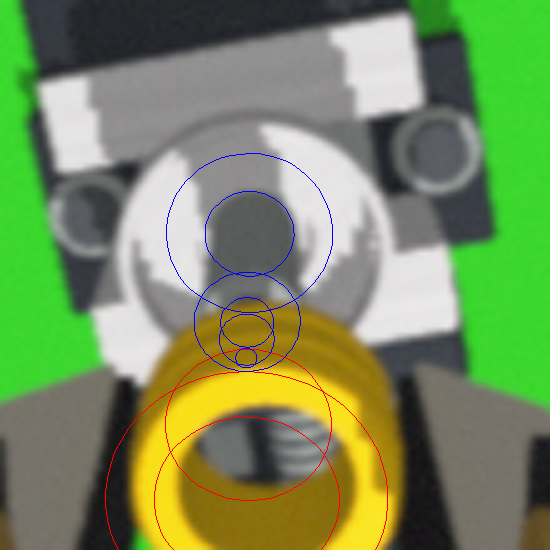

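Emit:
arm_command:
  deltas:
    - {"xyz":[-0.07,-0.2,0],"turn":-0.1,"jaw":255}
    - {"xyz":[-0.07,-0.2,0.2],"turn":-0.1,"jaw":255}
    - {"xyz":[-0.07,-0.2,0.7],"turn":-0.1,"jaw":255}
    - {"xyz":[-0.07,-0.2,0.9],"turn":-0.1,"jaw":255}
    - {"xyz":[-0.07,-0.2,0.9],"turn":-0.1,"jaw":255}

```text
clock: 11.28
position: [0.5031, 0.283, 0.1646]
ee_rot: [3.138, -0.002, 0.013]
force: [0.2, 0.1, -0.4]
width: 0.336
```

```bash
python3 go.py .5028 .2838 .0991;python3 look.py wrist wrist10 200 150 110 110 5
```

```text
delta cm [-0.08 -0.11  6.54] turn -0.1 | pos [0.5031 0.283  0.1646] yaw -0.1 tilt 0.51 F [ 0.2  0.1 -0.4] w 30.9 t 11.28 q [-0.33  0.45 -0.38  1.75  0.2   0.98 -2.37]
```

View pics/wrist10.png

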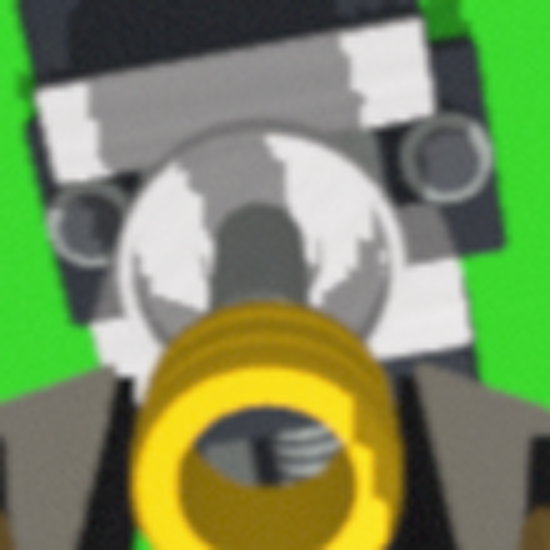

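Emit:
arm_command:
  deltas:
    - {"xyz":[-0.03,-0.1,0.3],"turn":0,"jaw":255}
    - {"xyz":[-0.04,-0.1,1],"turn":0,"jaw":255}
    - {"xyz":[-0.05,-0.1,2],"turn":0,"jaw":255}
    - {"xyz":[-0.05,-0.1,3],"turn":0,"jaw":255}
    - {"xyz":[-0.05,-0.1,3],"turn":0,"jaw":255}

```text
clock: 11.75
position: [0.5017, 0.283, 0.1322]
ee_rot: [3.136, -0.002, 0.008]
force: [-0.6, 0.2, -0.8]
width: 0.337
```

```bash
python3 go.py .5028 .2838 .0991;python3 look.py wrist wrist11 200 150 110 110 5
```

```text
delta cm [ 0.1  -0.09  3.31] turn -0.1 | pos [0.5017 0.283  0.1322] yaw -0.1 tilt 0.44 F [-0.6  0.2 -0.8] w 31.0 t 11.75 q [-0.34  0.48 -0.37  1.78  0.22  0.92 -2.39]
```

View pics/wrist11.png

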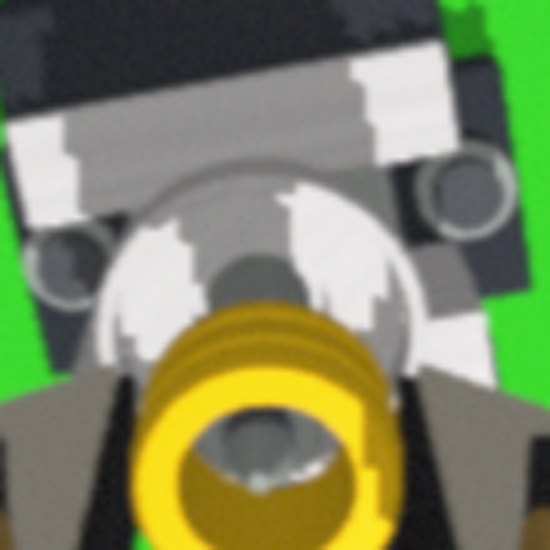

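Emit:
arm_command:
  deltas:
    - {"xyz":[0.1,-0.1,0],"turn":-0.1,"jaw":255}
    - {"xyz":[0.1,-0.1,0.5],"turn":-0.1,"jaw":255}
    - {"xyz":[0.1,-0.1,1.2],"turn":-0.1,"jaw":255}
    - {"xyz":[0.1,-0.1,1.9],"turn":-0.1,"jaw":255}
    - {"xyz":[0.1,-0.1,2.6],"turn":-0.1,"jaw":255}

```text
clock: 12.22
position: [0.5031, 0.2842, 0.1064]
ee_rot: [3.136, 0.001, 0.009]
force: [-0.8, 0.2, 0.3]
width: 0.338
```

```bash
python3 go.py .5028 .2838 .0985
```

```text
delta cm [-0.03  0.03  0.79] turn 0.0 | pos [0.5031 0.2842 0.1064] yaw 0.0 tilt 0.44 F [-0.8  0.2  0.3] w 31.1 t 12.22 q [-0.35  0.51 -0.36  1.81  0.24  0.86 -2.4 ]
```

Emit:
arm_command:
  deltas:
    - {"xyz":[-0.02,0.02,0.3],"turn":0,"jaw":255}
    - {"xyz":[-0.02,0.02,0.55],"turn":0,"jaw":255}
    - {"xyz":[-0.02,0.02,0.7],"turn":0,"jaw":255}
    - {"xyz":[-0.02,0.02,0.8],"turn":0,"jaw":255}
    - {"xyz":[-0.02,0.02,0.8],"turn":0,"jaw":255}

```text
clock: 12.63
position: [0.5028, 0.2838, 0.099]
ee_rot: [3.136, 0.001, 0.009]
force: [-1.7, -1.2, 3.6]
width: 0.339
```

```bash
python3 go.py .5028 .2838 .0985
```

```text
delta cm [-0.01 -0.    0.05] turn 0.0 | pos [0.5028 0.2838 0.099 ] yaw 0.0 tilt 0.46 F [-1.7 -1.2  3.6] w 31.1 t 12.63 q [-0.35  0.52 -0.36  1.81  0.25  0.85 -2.41]
```

Emit:
arm_command:
  deltas:
    - {"xyz":[0,0,0.05],"turn":0,"jaw":255}
    - {"xyz":[0,0,0.05],"turn":0,"jaw":255}

```text
clock: 12.8
position: [0.503, 0.2838, 0.099]
ee_rot: [3.136, 0.001, 0.01]
force: [-2.0, -1.3, 4.6]
width: 0.339
```

Emit:
arm_command:
  deltas:
    - {"xyz":[0,0,0],"turn":0,"jaw":80}
    - {"xyz":[0,0,0],"turn":0,"jaw":80}
    - {"xyz":[0,0,0],"turn":0,"jaw":80}
    - {"xyz":[0,0,0],"turn":0,"jaw":80}

```text
clock: 13.13
position: [0.503, 0.2839, 0.0989]
ee_rot: [3.136, 0.001, 0.01]
force: [0.1, -0.2, -0.8]
width: 0.579
```

Emit:
arm_command:
  deltas:
    - {"xyz":[0.0,0,-1],"turn":0,"jaw":80}
    - {"xyz":[0.0,0,-3],"turn":0,"jaw":80}
    - {"xyz":[0.0,0,-6],"turn":0,"jaw":80}
    - {"xyz":[0.0,0,-9],"turn":0,"jaw":80}
    - {"xyz":[0.0,0,-9.5],"turn":0,"jaw":80}

```text
clock: 13.55
position: [0.5043, 0.2863, 0.1996]
ee_rot: [3.141, 0.001, 0.02]
force: [0.5, 0.8, 0.9]
width: 0.688
```

```bash
python3 go.py .579 -.0665 .12;python3 look.py wrist wrist12 180 130 150 120 5
```

```text
delta cm [ 7.35 35.28  8.09] turn 0.0 | pos [0.5043 0.2863 0.1996] yaw 0.0 tilt 0.72 F [0.5 0.8 0.9] w 63.3 t 13.55 q [-0.33  0.41 -0.39  1.71  0.19  1.05 -2.35]
```

View pics/wrist12.png

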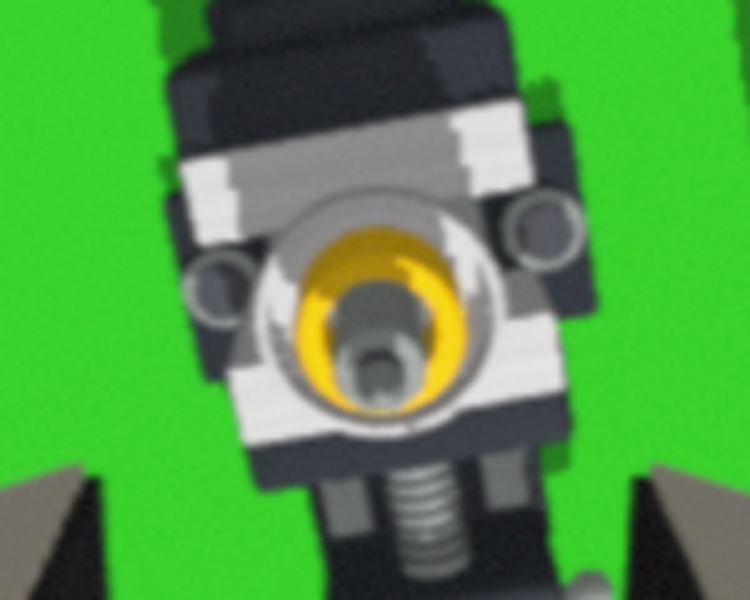

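Emit:
arm_command:
  deltas:
    - {"xyz":[7.4,35.3,4],"turn":0,"jaw":80}
    - {"xyz":[7.4,35.3,4],"turn":0,"jaw":80}
    - {"xyz":[7.4,35.3,4],"turn":0,"jaw":80}
    - {"xyz":[7.4,35.3,4],"turn":0,"jaw":80}
    - {"xyz":[7.4,35.3,4],"turn":0,"jaw":80}

```text
clock: 14.02
position: [0.5461, 0.0797, 0.1737]
ee_rot: [3.14, 0.001, 0.018]
force: [0.8, -0.7, 0.3]
width: 0.692
```

```bash
python3 go.py .579 -.067 .11
```

```text
delta cm [ 3.2  14.66  6.43] turn 0.1 | pos [0.5461 0.0797 0.1737] yaw 0.1 tilt 0.66 F [ 0.8 -0.7  0.3] w 63.6 t 14.02 q [ 0.01  0.39 -0.34  1.81  0.16  0.96 -1.97]
```

Emit:
arm_command:
  deltas:
    - {"xyz":[3.2,14.7,6.4],"turn":0,"jaw":80}
    - {"xyz":[3.2,14.7,6.4],"turn":0,"jaw":80}
    - {"xyz":[3.2,14.7,6.4],"turn":0,"jaw":80}
    - {"xyz":[3.2,14.7,6.4],"turn":0,"jaw":80}
    - {"xyz":[3.2,14.7,6.4],"turn":0,"jaw":80}

```text
clock: 14.43
position: [0.5772, -0.0777, 0.1064]
ee_rot: [3.135, -0.015, 0.01]
force: [-0.8, -0.3, 0.8]
width: 0.687
```

```bash
python3 go.py .579 -.067 .013;python3 look.py wrist wrist13 130 60 250 170 3; python3 - <<'E'
import fit
from fit import *
d=pickle.load(open("wrist13.pkl","rb"));fit.parts={k:parts[k] for k in("seal","piston")};allfit(d)
E
```

```text
delta cm [ 0.11 -1.13  9.34] turn -0.5 | pos [ 0.5772 -0.0777  0.1064] yaw -0.5 tilt 0.51 F [-0.8 -0.3  0.8] w 63.2 t 14.43 q [ 0.24  0.51 -0.28  1.8   0.19  0.85 -1.71]
cup [0.4602 0.0522] 0.529 87836Traceback (most recent call last):
  File "<stdin>", line 3, in <module>
  File "fit.py", line 30, in allfit
    mm=(lab==ids[n.argmax()]).astype(np.uint8)
                 ~~~~~~~~^^
ValueError: attempt to get argmax of an empty sequence
```

View pics/wrist13.png

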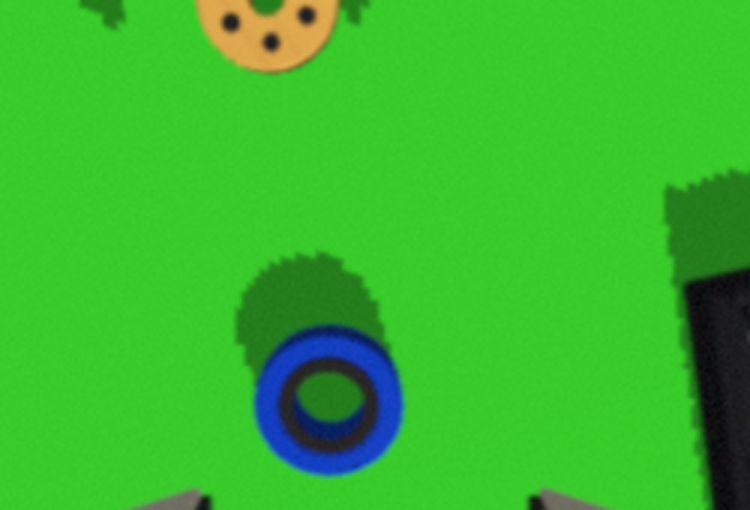

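```bash
sed -i 's/def allfit(d):/def allfit(d,keys=None):/; s/for k,(x,y,c) in parts.items():/for k,(x,y,c) in parts.items():\n        if keys and k not in keys: continue/' fit.py; python3 - <<'E'
from fit import *
d=pickle.load(open("wrist13.pkl","rb"));allfit(d,("seal",))
E
```

```text
seal [ 0.5794 -0.0648] 0.017 2075
```

Emit:
arm_command:
  deltas:
    - {"xyz":[0.1,-1.1,0],"turn":-0.5,"jaw":80}
    - {"xyz":[0.1,-1.1,2],"turn":-0.5,"jaw":80}
    - {"xyz":[0.1,-1.1,5],"turn":-0.5,"jaw":80}
    - {"xyz":[0.1,-1.1,6],"turn":-0.5,"jaw":80}
    - {"xyz":[0.1,-1.1,6],"turn":-0.5,"jaw":80}

```text
clock: 14.9
position: [0.5767, -0.0604, 0.0454]
ee_rot: [3.139, 0.007, 0.003]
force: [0.4, 0.5, 0.6]
width: 0.686
```

```bash
python3 go.py .579 -.067 .013
```

```text
delta cm [0.22 0.65 3.24] turn 0.3 | pos [ 0.5767 -0.0604  0.0454] yaw 0.3 tilt 0.21 F [0.4 0.5 0.6] w 63.1 t 14.9 q [ 0.2   0.59 -0.27  1.85  0.23  0.73 -1.76]
```

Emit:
arm_command:
  deltas:
    - {"xyz":[0.2,0.6,0.3],"turn":0.3,"jaw":80}
    - {"xyz":[0.25,0.65,1.5],"turn":0.3,"jaw":80}
    - {"xyz":[0.25,0.65,2.6],"turn":0.3,"jaw":80}
    - {"xyz":[0.25,0.65,3.2],"turn":0.3,"jaw":80}
    - {"xyz":[0.25,0.65,3.2],"turn":0.3,"jaw":80}

```text
clock: 15.32
position: [0.5784, -0.067, 0.012]
ee_rot: [3.139, -0.001, -0.0]
force: [-0.0, 0.1, -0.8]
width: 0.683
```

```bash
python3 go.py .579 -.067 .013
```

```text
delta cm [ 0.06 -0.   -0.1 ] turn -0.0 | pos [ 0.5784 -0.067   0.012 ] yaw -0.0 tilt 0.17 F [-0.   0.1 -0.8] w 62.8 t 15.32 q [ 0.2   0.64 -0.25  1.86  0.25  0.67 -1.77]
```

Emit:
arm_command:
  deltas:
    - {"xyz":[0.06,0,-0.1],"turn":0,"jaw":80}
    - {"xyz":[0.06,0,-0.1],"turn":0,"jaw":255}
    - {"xyz":[0.06,0,-0.1],"turn":0,"jaw":255}
    - {"xyz":[0.06,0,-0.1],"turn":0,"jaw":255}
    - {"xyz":[0.06,0,-0.1],"turn":0,"jaw":255}
  force: 20

```text
clock: 15.73
position: [0.5793, -0.067, 0.0134]
ee_rot: [3.139, -0.001, 0.001]
force: [0.2, -0.5, 1.0]
width: 0.472
```

Emit:
arm_command:
  deltas:
    - {"xyz":[0,0,0],"turn":0,"jaw":255}
    - {"xyz":[0,0,0],"turn":0,"jaw":255}
    - {"xyz":[0,0,0],"turn":0,"jaw":255}

```text
clock: 15.98
position: [0.5792, -0.067, 0.0134]
ee_rot: [3.139, -0.001, 0.001]
force: [-0.4, -0.1, -0.9]
width: 0.47
```

```bash
python3 go.py .503 .284 .19
```

```text
delta cm [ -7.64 -35.04 -17.77] turn -0.0 | pos [ 0.5792 -0.067   0.0134] yaw -0.0 tilt 0.17 F [-0.4 -0.1 -0.9] w 43.3 t 15.98 q [ 0.2   0.64 -0.25  1.86  0.24  0.67 -1.77]
```

Emit:
arm_command:
  deltas:
    - {"xyz":[0,0,-2],"turn":0,"jaw":255}
    - {"xyz":[0,0,-5],"turn":0,"jaw":255}
    - {"xyz":[0,0,-9],"turn":0,"jaw":255}
    - {"xyz":[0,-2,-13],"turn":0,"jaw":255}
    - {"xyz":[-1,-5,-17],"turn":0,"jaw":255}

```text
clock: 16.4
position: [0.5725, -0.0256, 0.1759]
ee_rot: [3.138, -0.008, 0.004]
force: [1.2, 1.0, -0.5]
width: 0.469
```

```bash
python3 go.py .503 .284 .19
```

```text
delta cm [ -7.11 -30.92  -1.55] turn -0.3 | pos [ 0.5725 -0.0256  0.1759] yaw -0.3 tilt 0.26 F [ 1.2  1.  -0.5] w 43.1 t 16.4 q [ 0.18  0.42 -0.31  1.75  0.16  0.99 -1.77]
```

Emit:
arm_command:
  deltas:
    - {"xyz":[-7.1,-30.9,-2],"turn":-0.3,"jaw":255}
    - {"xyz":[-7.1,-30.9,-2],"turn":-0.3,"jaw":255}
    - {"xyz":[-7.1,-30.9,-2],"turn":-0.3,"jaw":255}
    - {"xyz":[-7.1,-30.9,-2],"turn":-0.3,"jaw":255}
    - {"xyz":[-7.1,-30.9,-2],"turn":-0.3,"jaw":255}

```text
clock: 16.82
position: [0.5254, 0.1809, 0.1877]
ee_rot: [3.138, -0.0, 0.004]
force: [1.1, 0.4, -1.3]
width: 0.474
```

```bash
python3 go.py .503 .284 .19
```

```text
delta cm [ -2.25 -10.31  -0.28] turn -0.0 | pos [0.5254 0.1809 0.1877] yaw -0.0 tilt 0.28 F [ 1.1  0.4 -1.3] w 43.6 t 16.82 q [-0.15  0.39 -0.38  1.77  0.17  1.01 -2.16]
```

Emit:
arm_command:
  deltas:
    - {"xyz":[-1,-4,0],"turn":0,"jaw":255}
    - {"xyz":[-1.8,-8,0],"turn":0,"jaw":255}
    - {"xyz":[-2.25,-10.3,0],"turn":0,"jaw":255}
    - {"xyz":[-2.25,-10.3,0.8],"turn":0,"jaw":255}
    - {"xyz":[-2.25,-10.3,0.8],"turn":0,"jaw":255}

```text
clock: 17.23
position: [0.5015, 0.2853, 0.178]
ee_rot: [3.137, 0.006, 0.002]
force: [-0.3, -1.5, -0.8]
width: 0.468
```

```bash
python3 go.py .5028 .2838 .165
```

```text
delta cm [0.12 0.14 1.3 ] turn 0.2 | pos [0.5015 0.2853 0.178 ] yaw 0.2 tilt 0.26 F [-0.3 -1.5 -0.8] w 43.1 t 17.23 q [-0.33  0.44 -0.39  1.73  0.2   1.02 -2.36]
```

Emit:
arm_command:
  deltas:
    - {"xyz":[0.1,0.14,0.5],"turn":0.2,"jaw":255}
    - {"xyz":[0.1,0.14,1.3],"turn":0.2,"jaw":255}
    - {"xyz":[0.1,0.14,1.7],"turn":0.2,"jaw":255}
    - {"xyz":[0.1,0.14,1.7],"turn":0.2,"jaw":255}
    - {"xyz":[0.1,0.14,1.7],"turn":0.2,"jaw":255}

```text
clock: 17.65
position: [0.5027, 0.2828, 0.1607]
ee_rot: [3.136, -0.002, 0.001]
force: [-0.7, -0.5, -0.9]
width: 0.469
```

```bash
python3 go.py .5028 .2838 .1164; python3 look.py wrist wrist14 200 150 110 110 5; python3 ovl.py wrist14 pics/ov14.png 200 150 110 110 5 seal,.5028,.2858,.154 shaft,.503,.286,.086
```

```text
delta cm [ 0.01 -0.12  4.43] turn -0.1 | pos [0.5027 0.2828 0.1607] yaw -0.1 tilt 0.3 F [-0.7 -0.5 -0.9] w 43.1 t 17.65 q [-0.33  0.45 -0.39  1.75  0.21  0.98 -2.37]
```

View pics/ov14.png

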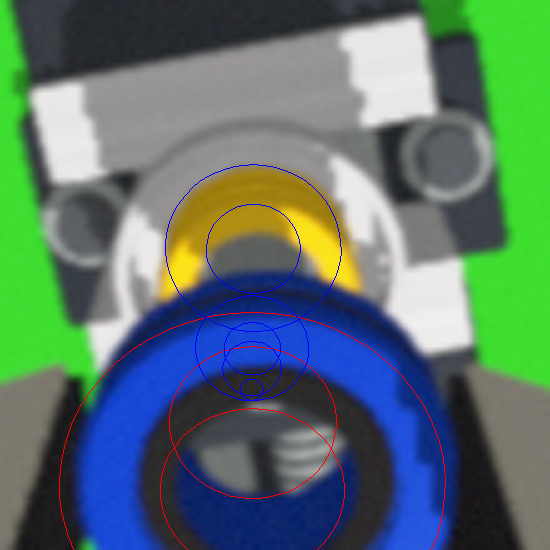

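Emit:
arm_command:
  deltas:
    - {"xyz":[0,-0.1,0.3],"turn":-0.1,"jaw":255}
    - {"xyz":[0.02,-0.12,0.8],"turn":-0.1,"jaw":255}
    - {"xyz":[0.04,-0.12,1.5],"turn":-0.1,"jaw":255}
    - {"xyz":[0.05,-0.12,2.2],"turn":-0.1,"jaw":255}
    - {"xyz":[0.05,-0.12,2.2],"turn":-0.1,"jaw":255}

```text
clock: 18.12
position: [0.5025, 0.2836, 0.1372]
ee_rot: [3.135, 0.001, -0.002]
force: [0.3, 0.4, 0.3]
width: 0.47
```

```bash
python3 go.py .5028 .2838 .1164; python3 look.py wrist wrist15 200 150 110 110 5
```

```text
delta cm [ 0.03 -0.03  2.08] turn 0.0 | pos [0.5025 0.2836 0.1372] yaw 0.0 tilt 0.36 F [0.3 0.4 0.3] w 43.3 t 18.12 q [-0.34  0.48 -0.38  1.77  0.22  0.93 -2.38]
```

View pics/wrist15.png

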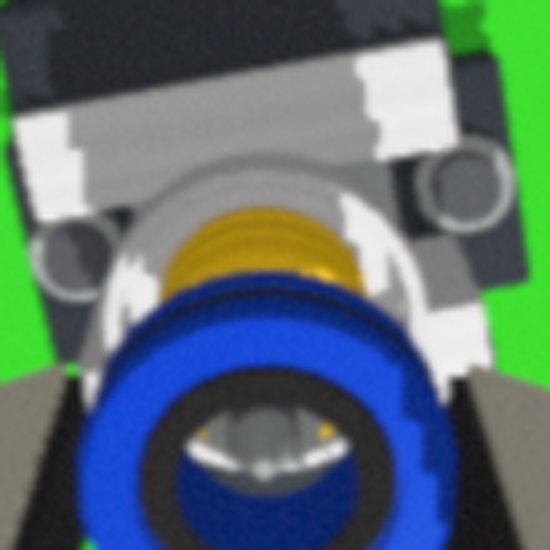

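Emit:
arm_command:
  deltas:
    - {"xyz":[0.03,-0.03,0.4],"turn":0,"jaw":255}
    - {"xyz":[0.03,-0.03,0.9],"turn":0,"jaw":255}
    - {"xyz":[0.04,-0.03,1.4],"turn":0,"jaw":255}
    - {"xyz":[0.04,-0.03,1.7],"turn":0,"jaw":255}
    - {"xyz":[0.04,-0.03,1.8],"turn":0,"jaw":255}

```text
clock: 18.58
position: [0.5028, 0.2838, 0.1191]
ee_rot: [3.135, 0.001, -0.002]
force: [-0.2, 0.8, -0.9]
width: 0.47
```

```bash
python3 go.py .5028 .2838 .1164
```

```text
delta cm [-0.   -0.    0.27] turn 0.1 | pos [0.5028 0.2838 0.1191] yaw 0.1 tilt 0.37 F [-0.2  0.8 -0.9] w 43.2 t 18.58 q [-0.34  0.5  -0.38  1.79  0.23  0.9  -2.39]
```

Emit:
arm_command:
  deltas:
    - {"xyz":[0,0,0.15],"turn":0,"jaw":255}
    - {"xyz":[0,0,0.25],"turn":0,"jaw":255}
    - {"xyz":[0,0,0.32],"turn":0,"jaw":255}
    - {"xyz":[0,0,0.36],"turn":0,"jaw":255}
    - {"xyz":[0,0,0.36],"turn":0,"jaw":255}

```text
clock: 19.0
position: [0.503, 0.2839, 0.1163]
ee_rot: [3.135, 0.001, -0.001]
force: [-2.0, -2.0, 5.8]
width: 0.467
```

```bash
python3 go.py .5028 .2838 .1164
```

```text
delta cm [-0.02  0.01 -0.01] turn 0.0 | pos [0.503  0.2839 0.1163] yaw 0.0 tilt 0.36 F [-2.  -2.   5.8] w 43.0 t 19.0 q [-0.34  0.51 -0.37  1.79  0.24  0.89 -2.39]
```

Contact at 0.1163, as expected for the seat. Release, rise and look.

Emit:
arm_command:
  deltas:
    - {"xyz":[0,0,0],"turn":0,"jaw":80}
    - {"xyz":[0,0,0],"turn":0,"jaw":80}
    - {"xyz":[0,0,0],"turn":0,"jaw":80}
    - {"xyz":[0,0,0],"turn":0,"jaw":80}

```text
clock: 19.33
position: [0.503, 0.2839, 0.1164]
ee_rot: [3.136, 0.001, -0.001]
force: [0.1, -0.5, 0.2]
width: 0.672
```

Emit:
arm_command:
  deltas:
    - {"xyz":[0.0,0,-1],"turn":0,"jaw":80}
    - {"xyz":[0.0,0,-3],"turn":0,"jaw":80}
    - {"xyz":[0.0,0,-6],"turn":0,"jaw":80}
    - {"xyz":[0.0,0,-7.5],"turn":0,"jaw":80}
    - {"xyz":[0.0,0,-7.5],"turn":0,"jaw":80}

```text
clock: 19.75
position: [0.5048, 0.2859, 0.1958]
ee_rot: [3.139, 0.001, 0.007]
force: [-0.4, 0.7, 0.1]
width: 0.685
```

```bash
python3 go.py .6915 -.0525 .12;python3 look.py wrist wrist16 180 130 150 120 5; python3 ovl.py wrist16 pics/ov16.png 180 130 150 120 5 seal,.503,.286,.109 shaft,.503,.286,.086
```

```text
delta cm [18.6  33.84  7.75] turn 0.1 | pos [0.5048 0.2859 0.1958] yaw 0.1 tilt 0.3 F [-0.4  0.7  0.1] w 63.1 t 19.75 q [-0.32  0.42 -0.4   1.7   0.19  1.05 -2.35]
```

View pics/ov16.png

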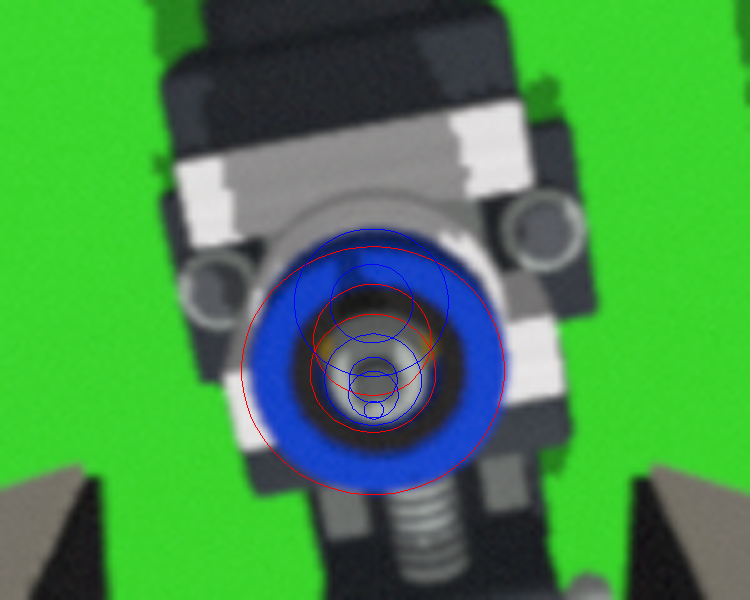

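Emit:
arm_command:
  deltas:
    - {"xyz":[18.7,33.8,4],"turn":0,"jaw":95}
    - {"xyz":[18.7,33.8,4],"turn":0,"jaw":95}
    - {"xyz":[18.7,33.8,4],"turn":0,"jaw":95}
    - {"xyz":[18.7,33.8,4],"turn":0,"jaw":95}
    - {"xyz":[18.7,33.8,4],"turn":0,"jaw":95}

```text
clock: 20.22
position: [0.6044, 0.1012, 0.1712]
ee_rot: [3.137, 0.002, 0.002]
force: [-0.0, 0.5, -0.4]
width: 0.625
```

```bash
python3 go.py .6918 -.053 .11
```

```text
delta cm [ 8.72 15.4   6.2 ] turn 0.1 | pos [0.6044 0.1012 0.1712] yaw 0.1 tilt 0.26 F [-0.   0.5 -0.4] w 57.5 t 20.22 q [-0.02  0.49 -0.34  1.65  0.19  1.03 -1.99]
```

Emit:
arm_command:
  deltas:
    - {"xyz":[2,3.5,1.5],"turn":0,"jaw":95}
    - {"xyz":[4,7,3],"turn":0,"jaw":95}
    - {"xyz":[6,10.5,4.5],"turn":0,"jaw":95}
    - {"xyz":[8,14,6],"turn":0,"jaw":95}
    - {"xyz":[8.7,15.4,6.2],"turn":0,"jaw":95}

```text
clock: 20.63
position: [0.6911, -0.059, 0.1061]
ee_rot: [3.135, -0.005, -0.004]
force: [0.6, -0.9, -0.6]
width: 0.625
```

Emit:
arm_command:
  deltas:
    - {"xyz":[0,0,0],"turn":0,"jaw":95}
    - {"xyz":[0,0,0],"turn":0,"jaw":95}

```text
clock: 20.8
position: [0.69, -0.0623, 0.1036]
ee_rot: [3.133, -0.011, -0.01]
force: [-0.4, 0.2, -0.9]
width: 0.627
```

```bash
python3 go.py .6918 -.053 .01;python3 look.py wrist wrist17 130 60 250 170 3; python3 - <<'E'
from fit import *
d=pickle.load(open("wrist17.pkl","rb"));allfit(d,("piston",))
E
```

```text
delta cm [ 0.23 -1.01  9.35] turn -0.4 | pos [ 0.69   -0.0623  0.1036] yaw -0.4 tilt 0.61 F [-0.4  0.2 -0.9] w 57.7 t 20.8 q [ 0.18  0.68 -0.29  1.5   0.22  1.01 -1.74]
piston [ 0.6915 -0.0506] 0.022 1527
```

View pics/wrist17.png

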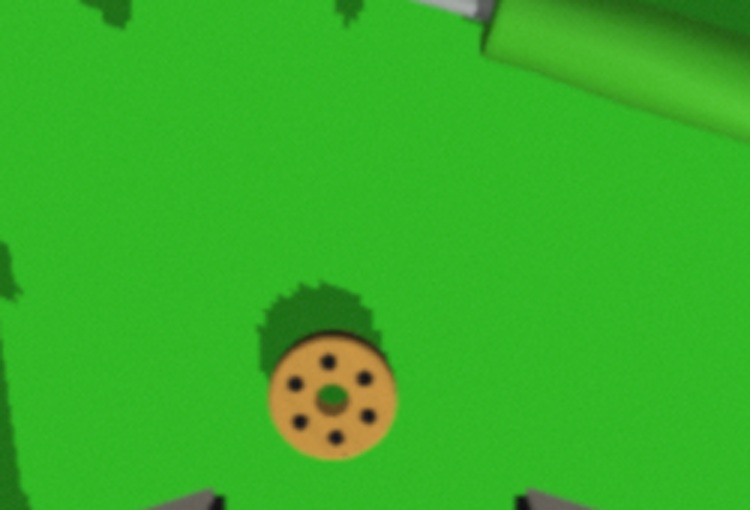

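Emit:
arm_command:
  deltas:
    - {"xyz":[0.2,-1.0,0.5],"turn":-0.4,"jaw":95}
    - {"xyz":[0.2,-1.0,2],"turn":-0.4,"jaw":95}
    - {"xyz":[0.2,-1.0,4],"turn":-0.4,"jaw":95}
    - {"xyz":[0.2,-1.0,6],"turn":-0.4,"jaw":95}
    - {"xyz":[0.2,-1.0,6],"turn":-0.4,"jaw":95}

```text
clock: 21.27
position: [0.6888, -0.0463, 0.0409]
ee_rot: [3.136, 0.011, -0.018]
force: [-1.4, -0.2, -0.4]
width: 0.63
```

```bash
python3 go.py .6916 -.0527 .01
```

```text
delta cm [0.31 0.62 3.09] turn 0.4 | pos [ 0.6888 -0.0463  0.0409] yaw 0.4 tilt 0.72 F [-1.4 -0.2 -0.4] w 57.9 t 21.27 q [ 0.16  0.74 -0.28  1.54  0.24  0.9  -1.77]
```

Emit:
arm_command:
  deltas:
    - {"xyz":[0.3,0.6,0.5],"turn":0.4,"jaw":95}
    - {"xyz":[0.3,0.6,1.2],"turn":0.4,"jaw":95}
    - {"xyz":[0.3,0.6,2],"turn":0.4,"jaw":95}
    - {"xyz":[0.3,0.6,2.5],"turn":0.4,"jaw":95}
    - {"xyz":[0.3,0.6,2.5],"turn":0.4,"jaw":95}

```text
clock: 21.68
position: [0.6909, -0.0523, 0.0149]
ee_rot: [3.136, -0.0, -0.02]
force: [0.6, 0.5, 0.1]
width: 0.627
```

```bash
python3 go.py .6916 -.0527 .01
```

```text
delta cm [0.08 0.03 0.49] turn -0.0 | pos [ 0.6909 -0.0523  0.0149] yaw -0.0 tilt 0.79 F [0.6 0.5 0.1] w 57.7 t 21.68 q [ 0.16  0.78 -0.27  1.55  0.25  0.87 -1.77]
```

Emit:
arm_command:
  deltas:
    - {"xyz":[0.08,0,0.3],"turn":0,"jaw":95}
    - {"xyz":[0.08,0,0.48],"turn":0,"jaw":95}
    - {"xyz":[0.08,0,0.48],"turn":0,"jaw":95}
    - {"xyz":[0.08,0,0.48],"turn":0,"jaw":255}
    - {"xyz":[0.08,0,0.48],"turn":0,"jaw":255}
  force: 20

```text
clock: 22.1
position: [0.6918, -0.0524, 0.0104]
ee_rot: [3.136, -0.0, -0.019]
force: [-0.9, -0.3, -0.1]
width: 0.53
```

Emit:
arm_command:
  deltas:
    - {"xyz":[0,0,0],"turn":0,"jaw":255}
    - {"xyz":[0,0,0],"turn":0,"jaw":255}
    - {"xyz":[0,0,0],"turn":0,"jaw":255}
    - {"xyz":[0,0,0],"turn":0,"jaw":255}

```text
clock: 22.43
position: [0.6921, -0.0524, 0.0106]
ee_rot: [3.136, -0.0, -0.019]
force: [-0.3, 0.2, 2.6]
width: 0.403
```

```bash
python3 go.py .503 .284 .19
```

```text
delta cm [-19.13 -33.54 -17.88] turn -0.0 | pos [ 0.6921 -0.0524  0.0106] yaw -0.0 tilt 0.74 F [-0.3  0.2  2.6] w 37.1 t 22.43 q [ 0.16  0.78 -0.27  1.55  0.26  0.86 -1.78]
```

Emit:
arm_command:
  deltas:
    - {"xyz":[0,0,-2],"turn":0,"jaw":255}
    - {"xyz":[0,0,-5],"turn":0,"jaw":255}
    - {"xyz":[0,0,-9],"turn":0,"jaw":255}
    - {"xyz":[-1,-2,-13],"turn":0,"jaw":255}
    - {"xyz":[-3,-5,-17],"turn":0,"jaw":255}

```text
clock: 22.85
position: [0.6709, -0.0129, 0.1707]
ee_rot: [3.135, -0.007, -0.015]
force: [1.2, 0.9, 0.1]
width: 0.401
```

```bash
python3 go.py .503 .284 .195
```

```text
delta cm [-16.95 -29.59  -2.46] turn -0.3 | pos [ 0.6709 -0.0129  0.1707] yaw -0.3 tilt 0.67 F [1.2 0.9 0.1] w 36.9 t 22.85 q [ 0.13  0.58 -0.31  1.49  0.19  1.11 -1.79]
```

Emit:
arm_command:
  deltas:
    - {"xyz":[-17,-29.6,-3],"turn":-0.3,"jaw":255}
    - {"xyz":[-17,-29.6,-3],"turn":-0.3,"jaw":255}
    - {"xyz":[-17,-29.6,-3],"turn":-0.3,"jaw":255}
    - {"xyz":[-17,-29.6,-3],"turn":-0.3,"jaw":255}
    - {"xyz":[-17,-29.6,-3],"turn":-0.3,"jaw":255}

```text
clock: 23.27
position: [0.566, 0.1713, 0.1884]
ee_rot: [3.135, 0.001, -0.015]
force: [0.7, 1.0, 0.6]
width: 0.402
```

```bash
python3 go.py .503 .284 .195
```

```text
delta cm [ -6.3  -11.27  -0.67] turn 0.0 | pos [0.566  0.1713 0.1884] yaw 0.0 tilt 0.66 F [0.7 1.  0.6] w 36.9 t 23.27 q [-0.13  0.45 -0.36  1.67  0.18  1.06 -2.12]
```

Emit:
arm_command:
  deltas:
    - {"xyz":[-2,-3.6,-0.5],"turn":0,"jaw":255}
    - {"xyz":[-4,-7.2,-0.5],"turn":0,"jaw":255}
    - {"xyz":[-6,-10,-0.5],"turn":0,"jaw":255}
    - {"xyz":[-6.3,-11.2,-0.5],"turn":0,"jaw":255}
    - {"xyz":[-6.3,-11.2,-0.5],"turn":0,"jaw":255}

```text
clock: 23.68
position: [0.5003, 0.2878, 0.1936]
ee_rot: [3.137, 0.012, -0.016]
force: [-0.3, -0.0, -1.0]
width: 0.4
```

```bash
python3 go.py .5028 .2838 .165
```

```text
delta cm [0.27 0.39 2.86] turn 0.4 | pos [0.5003 0.2878 0.1936] yaw 0.4 tilt 0.62 F [-0.3 -0.  -1. ] w 36.8 t 23.68 q [-0.33  0.43 -0.4   1.7   0.18  1.06 -2.35]
```

Emit:
arm_command:
  deltas:
    - {"xyz":[0.27,0.4,0.5],"turn":0.4,"jaw":255}
    - {"xyz":[0.27,0.4,1.5],"turn":0.4,"jaw":255}
    - {"xyz":[0.27,0.4,2.5],"turn":0.4,"jaw":255}
    - {"xyz":[0.27,0.4,2.8],"turn":0.4,"jaw":255}
    - {"xyz":[0.27,0.4,2.8],"turn":0.4,"jaw":255}

```text
clock: 24.1
position: [0.5025, 0.282, 0.1638]
ee_rot: [3.135, -0.002, -0.019]
force: [-0.0, -1.3, -0.8]
width: 0.397
```

Emit:
arm_command:
  deltas:
    - {"xyz":[0,0,0],"turn":0,"jaw":255}
    - {"xyz":[0,0,0],"turn":0,"jaw":255}

```text
clock: 24.27
position: [0.5028, 0.2813, 0.1635]
ee_rot: [3.135, -0.003, -0.02]
force: [-0.0, -0.1, -0.4]
width: 0.401
```

```bash
python3 go.py .5028 .2838 .155; python3 look.py wrist wrist18 200 150 110 110 5; python3 ovl.py wrist18 pics/ov18.png 200 150 110 110 5 piston,.5028,.2858,.160 shaft,.503,.286,.086
```

```text
delta cm [ 0.01 -0.26  0.85] turn -0.1 | pos [0.5028 0.2813 0.1635] yaw -0.1 tilt 0.83 F [-0.  -0.1 -0.4] w 36.9 t 24.27 q [-0.32  0.46 -0.39  1.74  0.2   1.   -2.36]
```

View pics/ov18.png

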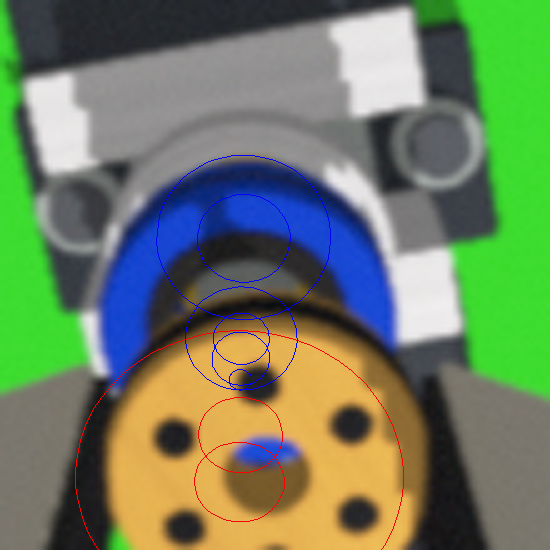

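Emit:
arm_command:
  deltas:
    - {"xyz":[0,-0.15,0],"turn":-0.1,"jaw":255}
    - {"xyz":[0,-0.26,0.5],"turn":-0.1,"jaw":255}
    - {"xyz":[0,-0.26,0.9],"turn":-0.1,"jaw":255}
    - {"xyz":[0,-0.26,1.1],"turn":-0.1,"jaw":255}
    - {"xyz":[0,-0.26,1.1],"turn":-0.1,"jaw":255}

```text
clock: 24.73
position: [0.5023, 0.2839, 0.152]
ee_rot: [3.135, 0.0, -0.021]
force: [-0.1, -0.6, -0.6]
width: 0.403
```

Emit:
arm_command:
  deltas:
    - {"xyz":[0,0,0],"turn":0,"jaw":255}
    - {"xyz":[0,0,0],"turn":0,"jaw":255}

```text
clock: 24.9
position: [0.5022, 0.2839, 0.1519]
ee_rot: [3.134, 0.0, -0.021]
force: [0.1, 0.3, -0.3]
width: 0.399
```

```bash
python3 go.py .5028 .284 .1346; python3 look.py wrist wrist19 200 150 110 110 5; python3 look.py scene scene19 260 80 70 70 8
```

```text
delta cm [ 0.09 -0.02  1.73] turn 0.0 | pos [0.5022 0.2839 0.1519] yaw 0.0 tilt 0.88 F [ 0.1  0.3 -0.3] w 36.7 t 24.9 q [-0.33  0.47 -0.39  1.75  0.2   0.98 -2.37]
```

View pics/wrist19.png

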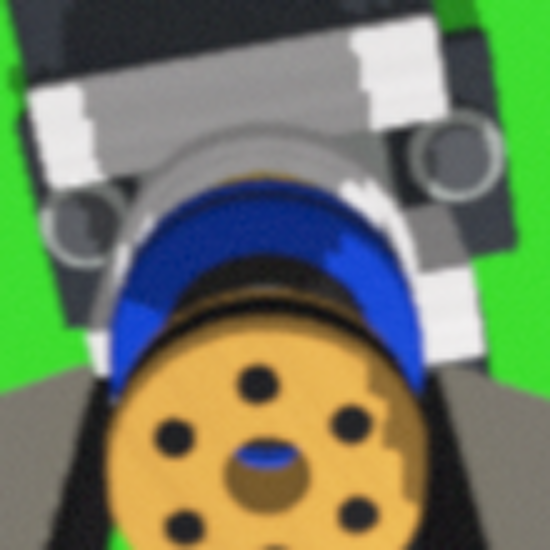

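View pics/scene19.png

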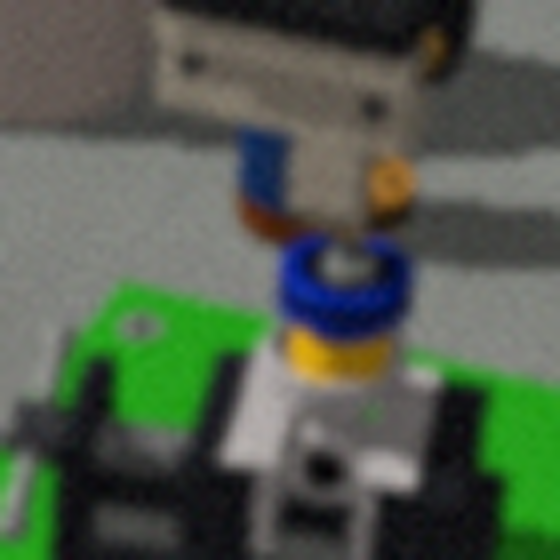

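Emit:
arm_command:
  deltas:
    - {"xyz":[0.05,-0.01,0.2],"turn":0,"jaw":255}
    - {"xyz":[0.06,-0.01,0.4],"turn":0,"jaw":255}
    - {"xyz":[0.06,-0.01,0.6],"turn":0,"jaw":255}
    - {"xyz":[0.06,-0.01,0.7],"turn":0,"jaw":255}
    - {"xyz":[0.06,-0.01,0.7],"turn":0,"jaw":255}

```text
clock: 25.42
position: [0.5026, 0.2839, 0.1447]
ee_rot: [3.134, 0.0, -0.022]
force: [-0.7, -0.1, 0.1]
width: 0.399
```

```bash
python3 go.py .5028 .284 .1346; python3 look.py wrist wrist20 200 150 110 110 5
```

```text
delta cm [ 0.03 -0.02  1.01] turn -0.0 | pos [0.5026 0.2839 0.1447] yaw -0.0 tilt 0.9 F [-0.7 -0.1  0.1] w 36.7 t 25.42 q [-0.33  0.48 -0.39  1.75  0.21  0.97 -2.37]
```

View pics/wrist20.png

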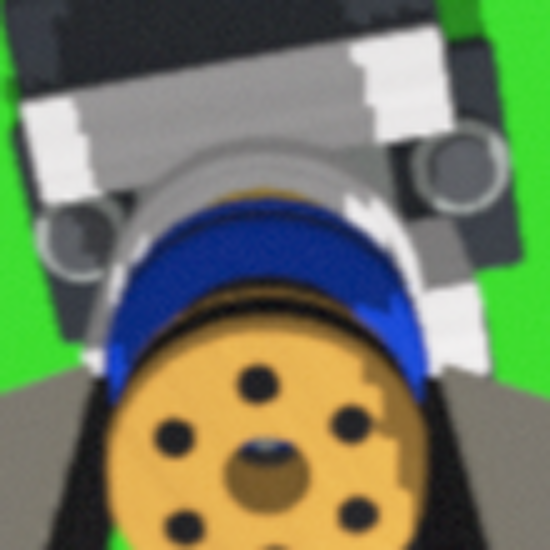

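Emit:
arm_command:
  deltas:
    - {"xyz":[0,0,0.15],"turn":0,"jaw":255}
    - {"xyz":[0,0,0.3],"turn":0,"jaw":255}
    - {"xyz":[0,0,0.4],"turn":0,"jaw":255}
    - {"xyz":[0,0,0.45],"turn":0,"jaw":255}
    - {"xyz":[0,0,0.45],"turn":0,"jaw":255}

```text
clock: 25.88
position: [0.5026, 0.2838, 0.1402]
ee_rot: [3.134, -0.0, -0.022]
force: [-0.2, 0.8, -0.6]
width: 0.401
```

```bash
python3 go.py .5028 .284 .1346; python3 look.py wrist wrist21 200 150 110 110 5
```

```text
delta cm [ 0.03 -0.02  0.56] turn -0.0 | pos [0.5026 0.2838 0.1402] yaw -0.0 tilt 0.9 F [-0.2  0.8 -0.6] w 36.9 t 25.88 q [-0.33  0.49 -0.38  1.76  0.21  0.96 -2.37]
```

View pics/wrist21.png

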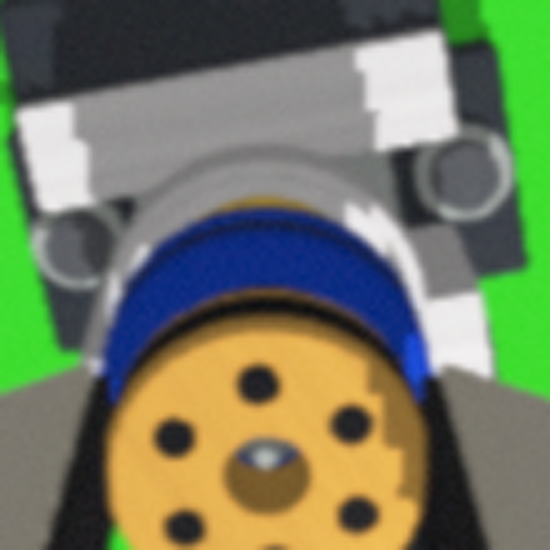

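Emit:
arm_command:
  deltas:
    - {"xyz":[0,0,0.15],"turn":0,"jaw":255}
    - {"xyz":[0,0,0.3],"turn":0,"jaw":255}
    - {"xyz":[0,0,0.42],"turn":0,"jaw":255}
    - {"xyz":[0,0,0.52],"turn":0,"jaw":255}
    - {"xyz":[0,0,0.6],"turn":0,"jaw":255}

```text
clock: 26.35
position: [0.5025, 0.2838, 0.1344]
ee_rot: [3.134, 0.0, -0.022]
force: [-2.0, -1.3, 10.1]
width: 0.401
```

```bash
python3 go.py .5028 .284 .1346; python3 look.py wrist wrist22 200 150 110 110 5
```

```text
delta cm [ 0.03 -0.01 -0.02] turn -0.0 | pos [0.5025 0.2838 0.1344] yaw -0.0 tilt 0.89 F [-2.  -1.3 10.1] w 36.9 t 26.35 q [-0.33  0.49 -0.38  1.76  0.22  0.94 -2.38]
```

View pics/wrist22.png

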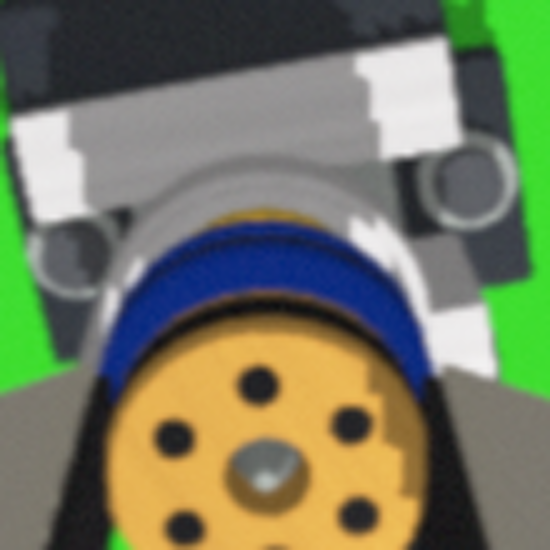

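Seated: contact at 0.1344 with 10 N, where 0.1346 was predicted, and the stud shows in the bore. Release and rise.

Emit:
arm_command:
  deltas:
    - {"xyz":[0,0,0],"turn":0,"jaw":90}
    - {"xyz":[0,0,0],"turn":0,"jaw":90}
    - {"xyz":[0,0,0],"turn":0,"jaw":90}
    - {"xyz":[0,0,0],"turn":0,"jaw":90}

```text
clock: 26.73
position: [0.5025, 0.2838, 0.1345]
ee_rot: [3.134, 0.0, -0.021]
force: [0.4, 0.4, 0.1]
width: 0.624
```

Emit:
arm_command:
  deltas:
    - {"xyz":[0,0,-1],"turn":0,"jaw":90}
    - {"xyz":[0,0,-3],"turn":0,"jaw":90}
    - {"xyz":[0,0,-6],"turn":0,"jaw":90}
    - {"xyz":[0,0,-8],"turn":0,"jaw":90}
    - {"xyz":[0,0,-8],"turn":0,"jaw":90}

```text
clock: 27.15
position: [0.5056, 0.2862, 0.2198]
ee_rot: [3.139, 0.0, -0.012]
force: [1.0, 0.8, 0.1]
width: 0.646
```

```bash
python3 go.py .5 0 .25; python3 look.py wrist wrist23 180 130 150 120 5
```

```text
delta cm [-0.58 28.63 -2.93] turn 0.0 | pos [0.5056 0.2862 0.2198] yaw 0.0 tilt 0.46 F [1.  0.8 0.1] w 59.5 t 27.15 q [-0.32  0.41 -0.4   1.66  0.17  1.12 -2.34]
```

View pics/wrist23.png

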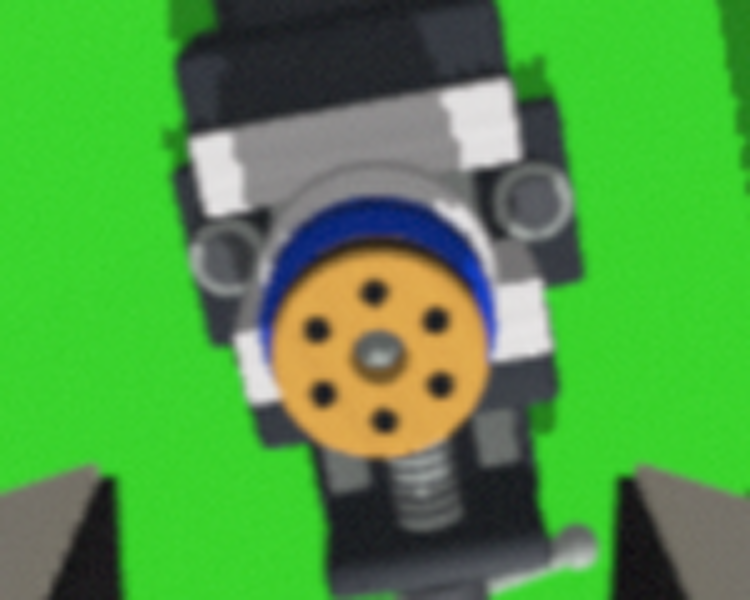

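Emit:
arm_command:
  deltas:
    - {"xyz":[-3,4,-3],"turn":0,"jaw":90}
    - {"xyz":[-5,8,-3],"turn":0,"jaw":90}
    - {"xyz":[-5,12,-3],"turn":0,"jaw":90}
    - {"xyz":[-5,16,-3],"turn":0,"jaw":90}
    - {"xyz":[-5,20,-3],"turn":0,"jaw":90}

```text
clock: 27.62
position: [0.454, 0.0949, 0.2488]
ee_rot: [3.137, 0.002, -0.015]
force: [1.2, 0.1, -0.9]
width: 0.647
```

Emit:
arm_command:
  deltas:
    - {"xyz":[-3,5,0],"turn":0,"jaw":90}
    - {"xyz":[-4,9,0],"turn":0,"jaw":90}
    - {"xyz":[-4,10,0],"turn":0,"jaw":90}
    - {"xyz":[-4,10,0],"turn":0,"jaw":90}
    - {"xyz":[-4,10,0],"turn":0,"jaw":90}

```text
clock: 28.03
position: [0.4135, -0.0066, 0.2495]
ee_rot: [3.137, -0.004, -0.016]
force: [-0.6, -0.1, 0.7]
width: 0.65
```

```bash
python3 look.py scene scene24 240 70 90 90 6;python3 look.py top top24 0 0 512 384 1; python3 ovl.py scene24 pics/ov24.png 240 70 90 90 6 piston,.5045,.281,.130 seal,.5045,.281,.109; python3 - <<'E'
from fit import *
d=pickle.load(open("scene24.pkl","rb"));allfit(d,("jar","worn"))
E
```

```text
worn [ 0.4481 -0.0649] 0.595 133
jar [0.5576 0.0745] 0.045 427
```

View pics/ov24.png

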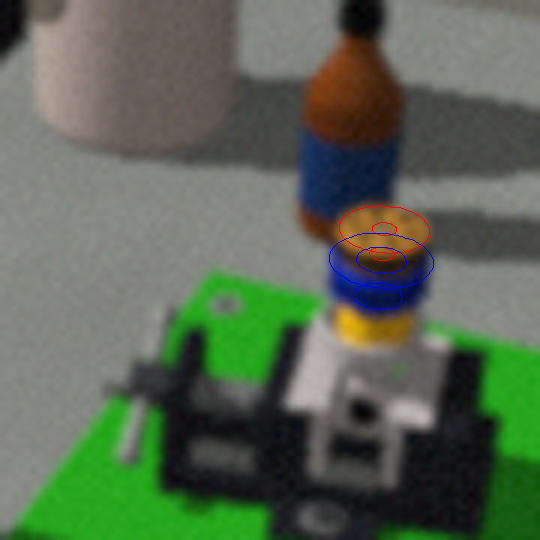

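View pics/top24.png

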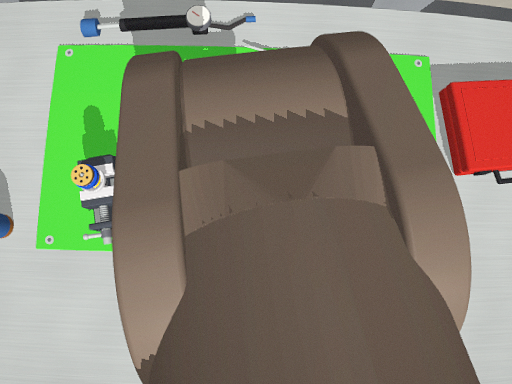

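The scene view shows the stack upright, with the piston at (383,230) in the crop, level with the seated overlay. The top view shows the piston at (82,176). The jar and the worn bumper fit at their old places. Handing in.

```bash
python3 -c "
from cell import *
print(observe()['dq'].round(3)); print(sign_off())"
```

```text
[-0.017  0.007 -0.01  -0.006 -0.     0.002  0.002]
the job is handed in; nothing more can be done
None
```

I rebuilt the shaft in the order asked: cup, yellow bumper, larger blue seal head, then the brass piston over the stud. The job was handed in at about 28 s. I lowered each part until it made contact before letting go of it.

- **Seating:** every part made contact within about 0.2 mm of its expected seat height, at 5–14 N, well under the limits.
- **After release:** the wrist camera showed the bumper nested in the cup and the stud centred in the piston's bore. In the scene camera the stack stood upright, with the piston and seal head matching an overlay of their seated positions.
- **Parts left alone:** the jar measured where it had stood at the start, within 1 mm. The worn bumper's position fit was poor (about 0.6 residual, before and after) but gave the same place; the gripper never went down near it.
- **Disagreements:** the cameras differed by about 2 mm, so I aligned each part against the shaft in the wrist view. In the last scene picture I could not tell the cup's rim from the light vice jaws. For the cup I relied on its contact height and earlier wrist views.

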